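# Show the hidden oil hole to the inspection camera with a mirror

## Robot

A 6-joint arm with a two-finger parallel gripper is mounted at the origin on the work surface. World frame = base frame: x ahead of the robot, y to its left, z up, the work surface at z = 0. Lengths are in m, angles in rad, forces in N, time in s.
With the tool pointing down it reaches from about 0.3 to 0.875 m from the base axis. Payload 6.4 kg.
Tool frame: the origin (TCP) lies at the very end of the fingers, on their centre line; the grasp point (between the pads) lies 19 mm behind it (ctrl.tcp_to_grasp is the distance from the TCP to the grasp point, in m); z points along the fingers, y is the direction in which the jaws open and shut (so a half turn about z gives the same grasp; the last joint's range is limited). The gripper opens to 85 mm and grips with 20 to 120 N. Pads are 22 mm wide; open, the fingers measure 114 mm over their backs; the gripper's body (76 mm by 85 mm) begins 54 mm behind the grasp point. The pads swing forward as they close: fully open they stand 13 mm farther back than shut.
Start: joints at [0.951, 0.181, 1.607, -0, 1.354, -0.206], TCP at [0.231, 0.526, 0.21] pointing down, gripper open.
Joint ranges: [-2.99, 2.99], [-0.89, 2.07], [0.3, 2.58], [-1.14, 4.28], [0, 2.63], [-3.12, 3.12]. Speed limits (rad/s): [2.57, 2.57, 3.01, 3.14, 3.14, 3.14].

## Interface

Orientations are given as a unit quaternion [w, x, y, z].
In Python, from bench import ctrl gives the robot as it stands. The module is installed in compiled form; this text tells all that it offers.
- The arm moves only by the tool drive_tool, never from a script. Its argument "deltas" is a list of rows, each an object with "slide": the shift along the tool's x, y, z as a fraction of full scale, a list of three; "delta_rot": the turn, a rotation vector about the tool's x, y, z as a fraction of full scale, a list of three; "hand": the opening, from 0 (shut) to 1 (fully open). In form: [{"slide": [tx, ty, tz], "delta_rot": [wx, wy, wz], "hand": hand}, ...]. A call has exactly 5 rows; each row shifts and turns the commanded pose from where the row before left it, along the tool's axes as they then stand; what a row does not reach is not made up. Full scale, the value 1, is 50 mm for a shift and 180 degrees for a turn. A row lasts 1/8 s, in which the tool goes at most 62.5 mm and 10.7 degrees, less where a joint would pass 70% of its speed; a pose out of reach is approached as far as the arm can. A call with a number of a shift or a turn outside -1 to 1 is refused whole. A call with a gripper value outside its range is refused whole. The fingers move at their own pace and stop on an object; the grip force is fixed at half the most. Time passes only in rows, so rows that do not move let the fingers close, or fill a call up. It gives the time, the measured TCP pose, the force and the opening at its end, in the units of the state.
- ctrl.get_obs(): the state, without advancing time (a new reading comes with each control period).
- ctrl.camera(name): name is "side" or "top" or "wrist"; returns a dict with "frame" (420x560x3 uint8, red, green, blue), "mtx" (3x3 intrinsics, pixels), "R" (3x3) and "t" (3): a world point X has camera coordinates R X + t. Camera axes: x right, y down, z forward; pixel columns grow to the right and rows downward; lengths in m; the calibration is good to about 2 mm. A picture is of the moment at which its call begins. There is no depth.
- ctrl.hand_in(): hands the job in, once; it reports no verdict.
The state is a dict: "time_s": time; "q": joint angles; "dq": joint speeds; "joint_efforts": joint torques, N m; "eef_pos": TCP position; "eef_rot": TCP orientation; "wrist_force": force on the tool from outside, world axes, zero at the start; "torque": the same for the moment, N m; "opening": opening from 0.0 (shut) to 1.0 (fully open).
Only numpy, scipy, OpenCV 4.12 (cv2) and the standard library are available. Lean on these libraries where they do the work, as an engineer would, in place of code of your own. Each camera call takes 0.05 s, during which the arm holds its last target.

## Task

Push the turned shaft along the vee stand until you feel it seat against the stop screw, without rolling it over. Then pick up the inspection mirror by its grip and hold it under the shaft's collar, the middle of the glass about 80 mm straight below the oil hole, angled so that the camera on the column sees the hole reflected near the middle of the glass. Finish holding it still there, in the gripper alone; keep the mirror off the shaft and leave the other things on the bench where they are.

Things in the scene. Friction and masses are not known exactly. Their poses are not given: they have to be found in the camera images.
- stand: Steel vee stand, fixed: base plate 300 x 100 x 15 mm (x = -145 to 155), uprights 14 mm thick, 52 wide (feet 70) at x = -65 and 65, vees on top; stop plate at x = 129 to 145, 183 tall. Origin on the bench below the middle between the uprights; x along the shaft to the stop, z up. Between uprights and between base plate and shaft the space is clear.
- stop (a point): Tip of the stop screw on the shaft's axis line, at (105, 0, 165) mm in the stand's frame; the shaft seats when its end face meets it.
- shaft: Turned aluminium shaft lying loose in the vees: 210 mm long, 24 mm diameter, collar 44 mm in diameter, 40 mm long with its shoulders, at its middle. 0.3 to 0.5 kg, slides with 2 to 6 N. Origin on its axis at the middle, 165 mm above the bench; x along the axis to the stop, z up while the oil hole is at the bottom. Starts 12 to 35 mm short of the stop.
- push_end (a point): Centre of the shaft's end face on the robot's side, the face to push on (24 mm diameter, at x = -105 mm on the shaft). When seated it still stands 33 mm out of the near upright.
- stop_end (a point): Centre of the shaft's other end face, that meets the stop screw (x = +105 mm on the shaft).
- mark (a point): The oil hole, a dark 9 mm hole in a bright ring on the underside of the collar, at (0, 0, -22) mm on the shaft; when the shaft is seated it lies at (0, 0, 143) mm in the stand's frame.
- mirror: Inspection mirror on the bench, glass up, 140 g. Rubber grip 110 x 20 x 22 mm (long, wide, high), rod 6 to 8 mm thick from x = 55 mm, swivel head 50 x 44 x 5 mm. Origin: middle of the grip's underside; x along the grip to the head, z out of the grip's top. Centre of mass about 30 mm ahead of the origin. Take it across the 20 mm width from above, at x = 20 to 40 mm.
- glass (a point): Centre of the reflecting glass (44 x 38 mm), about 172 mm ahead of the mirror's origin along x and 24 mm above its underside. Its z axis is the glass's normal, out of the reflecting side; its x points away from the grip, along the grip when the head angle is 0.
- mirror_head (a joint): Angle of the swivel head on the rod (rad), 0.08 to 0.42 at the start; 0: the glass lies parallel to the grip; growing: the glass tips to face away from the grip, about the mirror's y axis. Stiff (0.08 N m): it keeps its angle in use, so the grip is tilted to suit.
- camera: Inspection camera with white ring light on a column (foot 92 mm across), fixed, 325 mm tall. Origin on the bench at the stand's origin, not at the column; its y points horizontally from there to the camera (lens 205 mm, column 320 mm out), at most 26 degrees either way from the stand's y. It looks 35 degrees down, at viewspot.
- lens (a point): Centre of the camera's front lens, 206 mm above the bench and 250 mm from viewspot.
- viewspot (a point): Point in the air on which the camera is focused and where the middle of the glass belongs: 80 mm straight below where the oil hole is when the shaft is seated, at (0, 0, 63) mm in the stand's frame.
- sight (a point): Point in the air on the straight line from lens to seated oil hole, 107 mm from viewspot on the line that halves the angle between lens and hole there. With the glass at the viewspot its normal must pass through this point; how far it passes by is how far from the glass's middle the hole appears.
- caliper: digital caliper lying flat, 160 x 60 mm; a bystander, to be left alone.
- collet: spring collet, steel, 33 mm across, 40 mm tall; a bystander, to be left alone.
- bushing: brass bushing, 40 mm across, 28 mm tall; a bystander, to be left alone.
- flange: small turned flange, 64 mm across, 34 mm tall; a bystander, to be left alone.
- hexdriver: screwdriver lying flat, 190 mm long; a bystander, to be left alone.
- oilcan: small white oil bottle, 48 mm across, 130 mm tall; a bystander, to be left alone.
- insertbox: grey plastic insert box, 75 x 50 x 18 mm; a bystander, to be left alone.
There are look-alikes about, which are no part of the job. Of the things like the shaft, leave any that is green or purple; of the rest the larger one is meant.

How it is judged:
By the outcome, as a careful person would: the job done as asked, in the order asked, and still so for the second after the job is handed in, while the arm keeps its last pose, push and grip.
It also fails if it takes over 58 s, if anything falls off the work surface, if the arm or the gripper's body presses on something with over 40 N, if the wrist force passes 120 N, or if a joint passes its speed limit or range.

## Working session

There is one attempt and no reset: what is moved stays moved. The work goes in short steps, Python scripts to look and compute and a tool call to move; the robot and the scene stay as the last step left them, time stands still between calls to the robot, and variables do not carry over. Pictures are saved under pics/ and viewed, and the job is handed in when it is done.

Besides the shell and the picture viewer there is one more tool, called as name(argument=value, ...) on one line, values as JSON. drive_tool: Moves the arm, as the interface text tells. Its arguments: {"type":"object","properties":{"deltas":{"type":"array","items":{"type":"object","properties":{"slide":{"type":"array","items":{"type":"number"}},"delta_rot":{"type":"array","items":{"type":"number"}},"hand":{"type":"number"}}}}},"required":["deltas"]}

```bash
ls; mkdir -p pics; python3 - <<'E'
from bench import ctrl
import cv2,numpy as np,pickle
o=ctrl.get_obs();print({k:np.round(v,3) for k,v in o.items()})
d={}
for n in("side","top","wrist"):
    c=ctrl.camera(n);d[n]=c
    cv2.imwrite(f"pics/a_{n}.png",c["frame"][:,:,::-1]);print(n,np.round(c["mtx"],1).tolist(),np.round(c["R"],3).tolist(),np.round(c["t"],3))
pickle.dump(d,open("a.pkl","wb"))
E
```

```text
pics
{'time_s': np.float64(0.0), 'q': array([ 0.951,  0.182,  1.608,  0.   ,  1.354, -0.206]), 'dq': array([-0.001,  0.   ,  0.001,  0.   , -0.001, -0.   ]), 'joint_efforts': array([-1.0000e-03, -4.4488e+01, -3.5134e+01, -0.0000e+00,  9.0000e-03,
        0.0000e+00]), 'eef_pos': array([0.231, 0.526, 0.209]), 'eef_rot': array([-0.   ,  0.205,  0.979, -0.001]), 'wrist_force': array([ 0.566,  0.191, -0.238]), 'torque': array([ 0.079, -0.033,  0.013]), 'opening': np.float64(0.999)}
side [[425.1, 0.0, 285.8], [0.0, 425.1, 205.8], [0.0, 0.0, 1.0]] [[0.917, -0.399, -0.018], [-0.236, -0.505, -0.83], [0.321, 0.765, -0.558]] [-0.478  0.218  1.04 ]
top [[531.3, 0.0, 278.7], [0.0, 531.3, 210.5], [0.0, 0.0, 1.0]] [[-0.005, -1.0, -0.009], [-0.993, 0.006, -0.114], [0.114, 0.008, -0.993]] [-0.021  0.507  1.541]
wrist [[356.2, 0.0, 285.1], [0.0, 356.2, 210.3], [0.0, 0.0, 1.0]] [[0.401, 0.916, -0.002], [0.88, -0.385, 0.277], [0.253, -0.113, -0.961]] [-0.576 -0.036  0.379]
```

View pics/a_side.png

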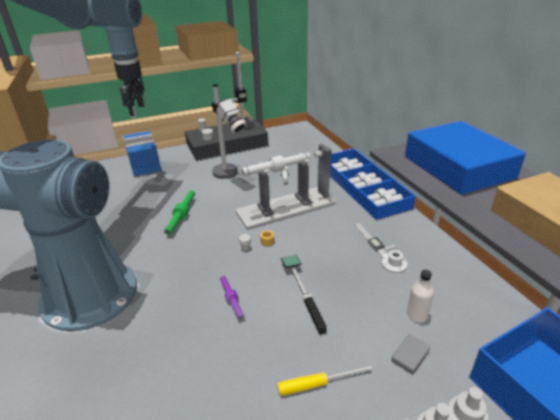

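View pics/a_top.png

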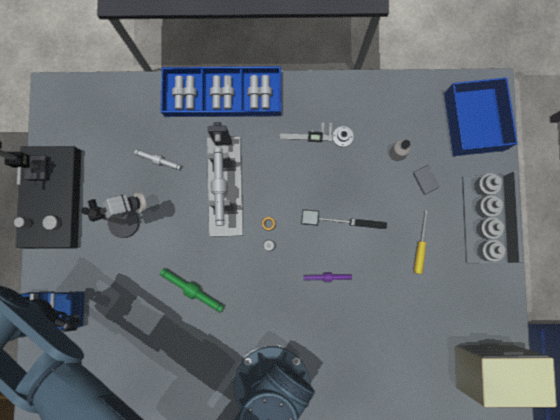

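View pics/a_wrist.png

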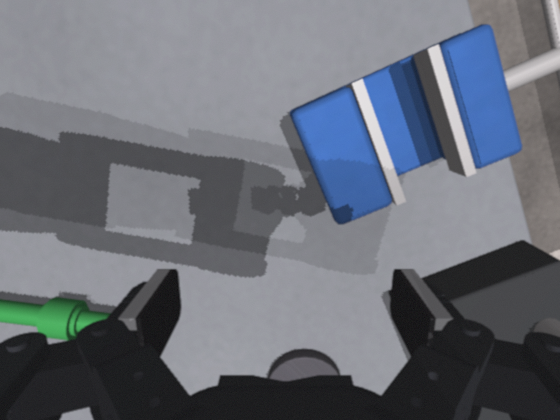

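Side view: stand with shaft around (285,180), camera to its left at (225,140), mirror glass (291,262), grip (315,314). Top view: stand (225,187), mirror glass (310,217), grip (370,223). Zooming in.

```bash
python3 - <<'E'
import cv2,pickle
d=pickle.load(open("a.pkl","rb"))
t=d["top"]["frame"][:,:,::-1];s=d["side"]["frame"][:,:,::-1]
cv2.imwrite("pics/b1.png",cv2.resize(t[110:250,75:275],None,fx=4,fy=4,interpolation=2))
cv2.imwrite("pics/b2.png",cv2.resize(t[195:240,285:400],None,fx=6,fy=6,interpolation=2))
cv2.imwrite("pics/b3.png",cv2.resize(s[80:230,200:340],None,fx=4,fy=4,interpolation=2))
cv2.imwrite("pics/b4.png",cv2.resize(s[240:340,260:350],None,fx=6,fy=6,interpolation=2))
E
```

```text
(no output)
```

View pics/b1.png

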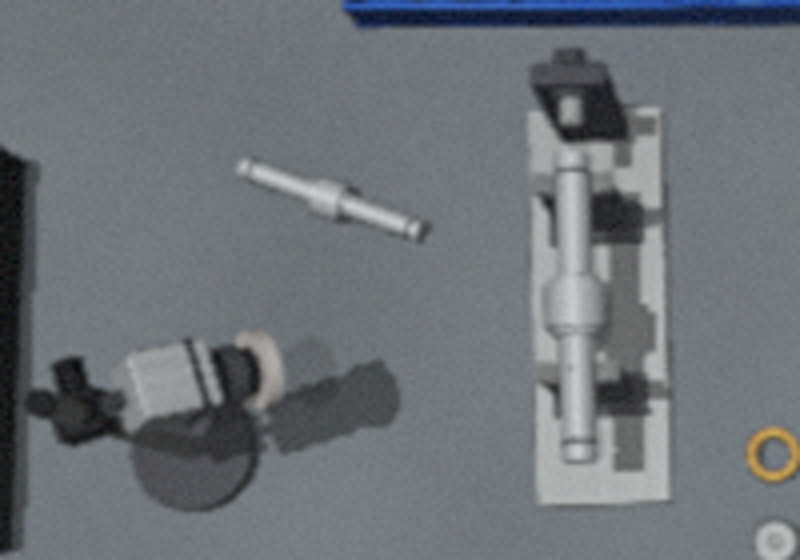

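View pics/b2.png

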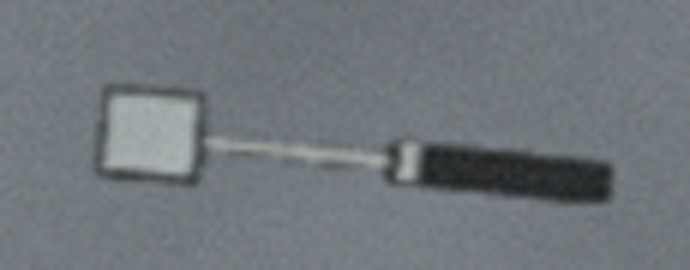

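View pics/b3.png

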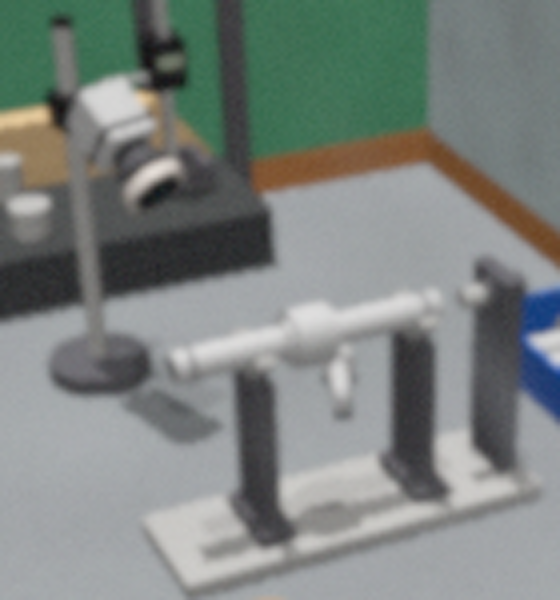

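View pics/b4.png

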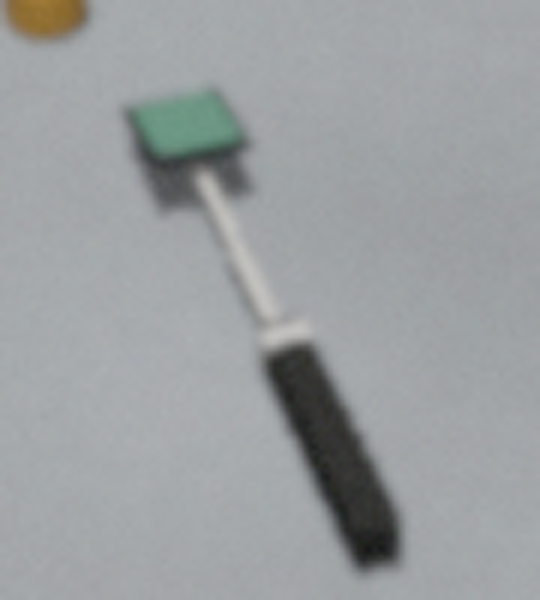

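```bash
cat > h.py <<'E'
import numpy as np,cv2,pickle
from scipy.spatial.transform import Rotation as Rn
def ray(c,px):
    px=np.atleast_2d(px).astype(float)
    v=np.c_[px,np.ones(len(px))]@np.linalg.inv(c["mtx"]).T@c["R"]
    return -c["R"].T@c["t"],v
def onz(c,px,z):
    o,v=ray(c,px);return o+v*((z-o[2])/v[:,2])[:,None]
def proj(c,X):
    X=np.atleast_2d(X);p=(X@c["R"].T+c["t"])@c["mtx"].T;return p[:,:2]/p[:,2:]
def two(c1,p1,c2,p2):
    o1,v1=ray(c1,p1);o2,v2=ray(c2,p2);v1=v1[0]/np.linalg.norm(v1);v2=v2[0]/np.linalg.norm(v2)
    s=np.linalg.lstsq(np.c_[v1,-v2],o2-o1,rcond=None)[0]
    a=o1+s[0]*v1;b=o2+s[1]*v2;return (a+b)/2,np.linalg.norm(a-b)
def unz(p,f,ox,oy): p=np.atleast_2d(p).astype(float);return (p+.5)/f-.5+[ox,oy]
def q2R(q): return Rn.from_quat([q[1],q[2],q[3],q[0]]).as_matrix()
E
python3 - <<'E'
from h import *
d=pickle.load(open("a.pkl","rb"));t=d["top"];s=d["side"]
C=onz(t,unz([[529,112],[662,108],[669,498],[539,502]],4,75,110),.015)
print(C.round(4)); print("sides",[round(np.linalg.norm(C[i]-C[(i+1)%4]),4) for i in range(4)])
near=(C[2]+C[3])/2; far=(C[0]+C[1])/2
ax=(far-near);print("yaw",np.arctan2(ax[1],ax[0]), "mid->origin", (near+far)/2-ax/np.linalg.norm(ax)*.005)
E1=onz(t,unz([[572,155],[580,458]],4,75,110),.165);print("shaft ends",E1.round(4),np.linalg.norm(E1[0]-E1[1]),np.arctan2(*(E1[0]-E1[1])[[1,0]]))
# side ends
print("side far", two(t,unz([572,157],4,75,110),s,unz([437,300],4,200,80)))
print("side near", two(t,unz([580,455],4,75,110),s,unz([177,364],4,200,80)))
# mirror
g=t["frame"].astype(int).sum(2)
m=((g<180)).astype(np.uint8); m[:, :340]=0;m[:,400:]=0;m[:205]=0;m[240:]=0
ct=max(cv2.findContours(m,0,1)[0],key=cv2.contourArea);r=cv2.minAreaRect(ct);print(r)
print("grip rear/front", onz(t,unz([[612,182],[388,163]],6,285,195),.011).round(4))
print("glass",onz(t,unz([[150,133]],6,285,195),.024))
print("glass2",two(t,unz([151,134],6,285,195),s,unz([188,125],6,260,240)))
L=two(t,unz([266,370],4,75,110),s,unz([155,187],4,200,80));print("lens ring",L)
print("lens z206",onz(t,unz([266,370],4,75,110),.206))
print("foot",onz(t,unz([195,455],4,75,110),.01))
E
```

```text
[[0.7326 0.1935 0.015 ]
 [0.735  0.0926 0.015 ]
 [0.4388 0.0865 0.015 ]
 [0.4364 0.183  0.015 ]]
sides [np.float64(0.1009), np.float64(0.2962), np.float64(0.0966), np.float64(0.2964)]
yaw 0.02789837972951254 mid->origin [0.58071424 0.13875153 0.015     ]
shaft ends [[0.6638 0.1418 0.165 ]
 [0.4556 0.1347 0.165 ]] 0.2082632810374521 0.03372419503792079
side far (array([0.66073185, 0.14095572, 0.17166999]), np.float64(0.0001842806274453566))
side near (array([0.45591059, 0.13451342, 0.16984674]), np.float64(0.0027035550564473015))
((370.4817199707031, 223.6646270751953), (30.699968338012695, 5.852870941162109), 6.34019136428833)
grip rear/front [[ 0.464  -0.3439  0.011 ]
 [ 0.4741 -0.2332  0.011 ]]
glass [[ 0.48851922 -0.11460379  0.024     ]]
glass2 (array([ 0.48707754, -0.1147844 ,  0.0240848 ]), np.float64(0.0019515055717273053))
lens ring (array([0.5090624 , 0.3347733 , 0.21519241]), np.float64(0.002151763476626191))
lens z206 [[0.51132491 0.33700041 0.206     ]]
foot [[0.47348559 0.44163784 0.01      ]]
```

drive_tool(deltas=[{"slide": [0, 0, -0.4], "delta_rot": [0, 0, -0.047], "hand": 0}, {"slide": [0, 0, -0.4], "delta_rot": [0, 0, -0.047], "hand": 0}, {"slide": [0, 0, -0.4], "delta_rot": [0, 0, -0.047], "hand": 0}, {"slide": [-0.4, -0.9, 0], "delta_rot": [0, 0, 0], "hand": 0}, {"slide": [-0.4, -0.9, 0], "delta_rot": [0, 0, 0], "hand": 0}])

```text
time_s: 0.78
eef_pos: [0.2739, 0.4368, 0.2696]
eef_rot: [0.0, -0.015, 1.0, -0.0]
wrist_force: [0.4, -0.3, 0.3]
opening: 0.002
```

drive_tool(deltas=[{"slide": [-0.4, -0.9, 0], "delta_rot": [0, 0, 0], "hand": 0}, {"slide": [-0.4, -0.9, 0], "delta_rot": [0, 0, 0], "hand": 0}, {"slide": [-0.4, -0.9, 0], "delta_rot": [0, 0, 0], "hand": 0}, {"slide": [-0.4, -0.9, 0], "delta_rot": [0, 0, 0], "hand": 0}, {"slide": [0, 0, 0], "delta_rot": [0, 0, 0], "hand": 0}])

```text
time_s: 1.4
eef_pos: [0.3602, 0.2577, 0.2697]
eef_rot: [0.0, -0.012, 1.0, -0.0]
wrist_force: [0.4, 0.7, -1.0]
opening: 0.002
```

```bash
python3 - <<'E'
from h import *
from bench import ctrl
o=ctrl.get_obs();print(o["time_s"],o["eef_pos"].round(4),q2R(o["eef_rot"]).round(3).tolist(),o["opening"],o["wrist_force"].round(2))
c=ctrl.camera("wrist");pickle.dump(c,open("w1.pkl","wb"))
cv2.imwrite("pics/c1.png",c["frame"][:,:,::-1])
E
```

```text
1.4 [0.3602 0.2577 0.2697] [[-1.0, -0.024, 0.0], [-0.024, 1.0, -0.001], [-0.0, -0.001, -1.0]] 0.0020155321888430033 [ 0.4   0.72 -0.98]
```

View pics/c1.png

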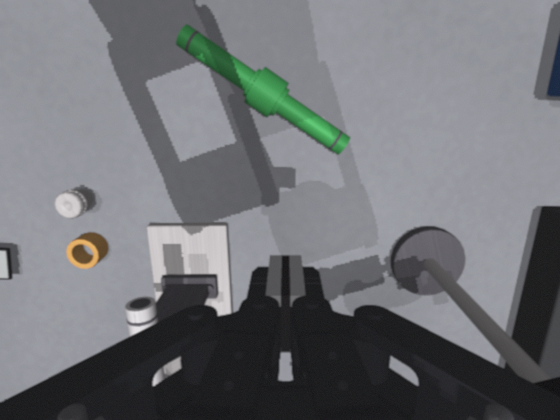

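Wrist view: shaft push-end face at about (142,304), near plate edge from (149,225) to (228,224), camera foot (428,260).

```bash
python3 - <<'E'
from h import *
c=pickle.load(open("w1.pkl","rb"))
cv2.imwrite("pics/c2.png",cv2.resize(c["frame"][200:350,90:260,::-1],None,fx=4,fy=4,interpolation=2))
print(onz(c,[[142,303]],.165),onz(c,[[149,225],[228,224]],.015),onz(c,[[428,260]],.01))
E
```

```text
[[0.45283571 0.13978961 0.165     ]] [[0.43431397 0.09223902 0.015     ]
 [0.43056329 0.19015679 0.015     ]] [[0.47475825 0.44653443 0.01      ]]
```

View pics/c2.png

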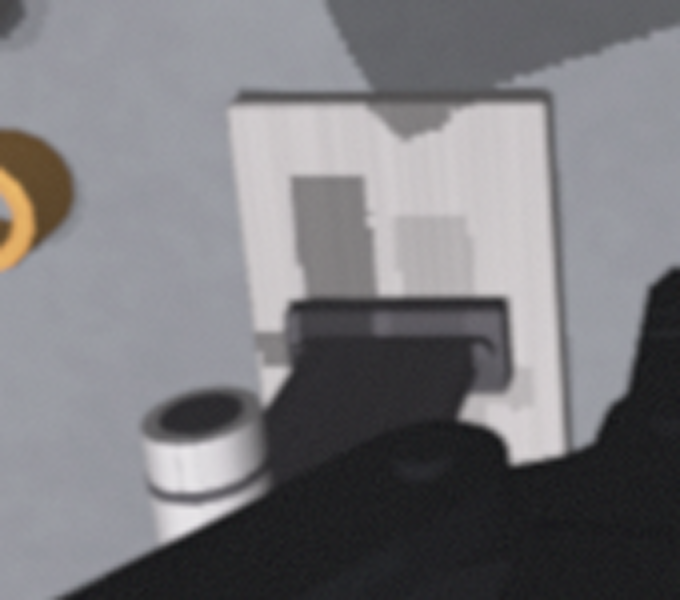

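drive_tool(deltas=[{"slide": [-0.3, -0.8, 0], "delta_rot": [0, 0, 0], "hand": 0}, {"slide": [-0.3, -0.8, 0], "delta_rot": [0, 0, 0], "hand": 0}, {"slide": [-0.3, -0.8, 0], "delta_rot": [0, 0, 0], "hand": 0}, {"slide": [0, 0, 0], "delta_rot": [0, 0, 0], "hand": 0}, {"slide": [0, 0, 0], "delta_rot": [0, 0, 0], "hand": 0}])

```text
time_s: 2.08
eef_pos: [0.4071, 0.1426, 0.2696]
eef_rot: [-0.0, -0.015, 1.0, 0.0]
wrist_force: [-0.6, 0.2, 0.1]
opening: -0.001
```

```bash
python3 - <<'E'
from h import *
from bench import ctrl
o=ctrl.get_obs();print(o["time_s"],o["eef_pos"].round(4),q2R(o["eef_rot"]).round(3).tolist(),o["opening"],o["wrist_force"].round(2))
c=ctrl.camera("wrist");pickle.dump(c,open("w2.pkl","wb"))
cv2.imwrite("pics/c3.png",c["frame"][:,:,::-1])
t=ctrl.camera("top");pickle.dump(t,open("t2.pkl","wb"))
cv2.imwrite("pics/c4.png",cv2.resize(t["frame"][110:250,175:275,::-1],None,fx=4,fy=4,interpolation=2))
# TCP projected
print(proj(t,o["eef_pos"]),proj(c,o["eef_pos"]))
E
```

```text
2.075 [0.4071 0.1426 0.2696] [[-1.0, -0.03, -0.001], [-0.03, 1.0, 0.001], [0.001, 0.001, -1.0]] -0.0012931739082176568 [-0.63  0.23  0.1 ]
[[211.29265232 239.88056962]] [[282.0110993  253.91596107]]
```

View pics/c3.png

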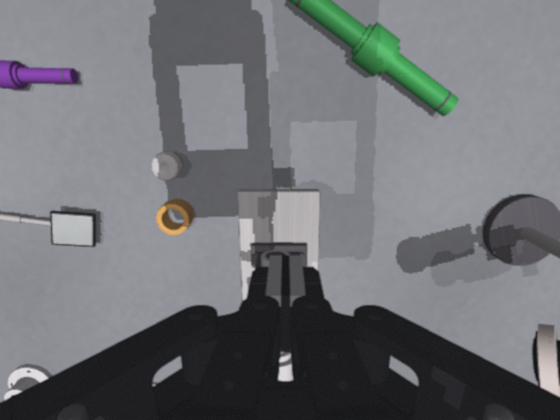

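View pics/c4.png

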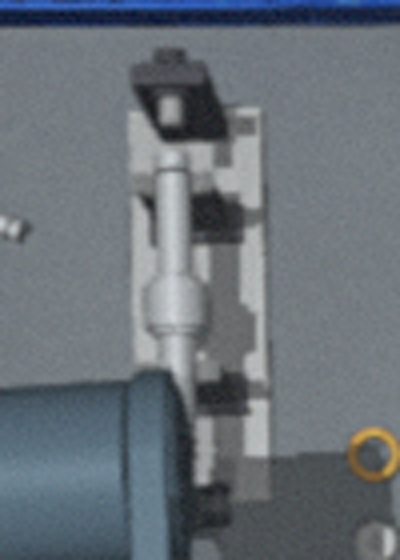

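Wrist view: plate near edge (239,191)–(319,191), upright top edge (250–307, 246), bushing (174,217), glass (74,229), camera foot (526,230).

```bash
python3 - <<'E'
from h import *
c=pickle.load(open("w2.pkl","rb"))
print(onz(c,[[239,191],[319,191]],.015).round(4),onz(c,[[526,230]],.01),onz(c,[[74,228]],.024))
p=proj(c,[0.4071,0.1426,0.2696]);print(p)
cv2.imwrite("pics/c5.png",cv2.resize(c["frame"][170:310,210:350,::-1],None,fx=4,fy=4,interpolation=2))
E
```

```text
[[0.4353 0.0897 0.015 ]
 [0.4324 0.1861 0.015 ]] [[0.47583841 0.45015507 0.01      ]] [[ 0.48543465 -0.10974992  0.024     ]]
[[282.01598888 253.90713509]]
```

View pics/c5.png

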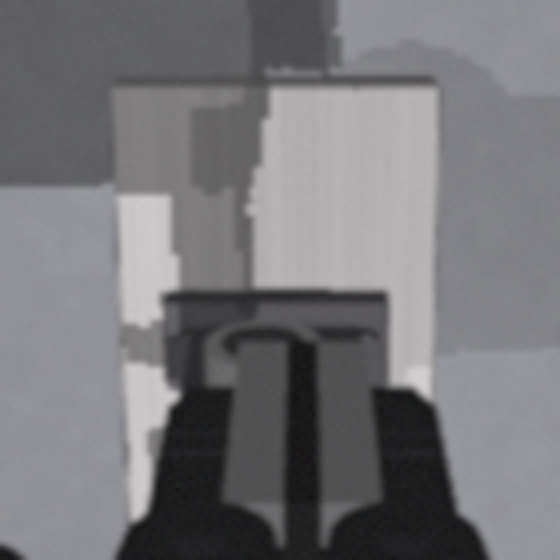

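drive_tool(deltas=[{"slide": [0, -0.16, 0.5], "delta_rot": [0, 0, 0], "hand": 0}, {"slide": [0, 0, 0.7], "delta_rot": [0, 0, 0], "hand": 0}, {"slide": [0, 0, 0.7], "delta_rot": [0, 0, 0], "hand": 0}, {"slide": [0, 0, 0.42], "delta_rot": [0, 0, 0], "hand": 0}, {"slide": [0, 0, 0], "delta_rot": [0, 0, 0], "hand": 0}])

```text
time_s: 2.8
eef_pos: [0.4059, 0.1345, 0.1523]
eef_rot: [-0.002, -0.016, 1.0, 0.0]
wrist_force: [-0.1, -0.9, -0.8]
opening: -0.003
```

```bash
python3 - <<'E'
from h import *
from bench import ctrl
o=ctrl.get_obs();print(o["time_s"],o["eef_pos"].round(4),o["wrist_force"].round(2))
c=ctrl.camera("wrist");s=ctrl.camera("side")
a=cv2.resize(c["frame"][160:310,210:350,::-1],None,fx=4,fy=4,interpolation=2)
b=cv2.resize(s["frame"][80:230,200:340,::-1],(560,600),interpolation=2)
cv2.imwrite("pics/d1.png",cv2.resize(np.hstack([a,b]),(800,428)))
E
```

```text
2.8 [0.4059 0.1345 0.1523] [-0.05 -0.95 -0.84]
```

View pics/d1.png

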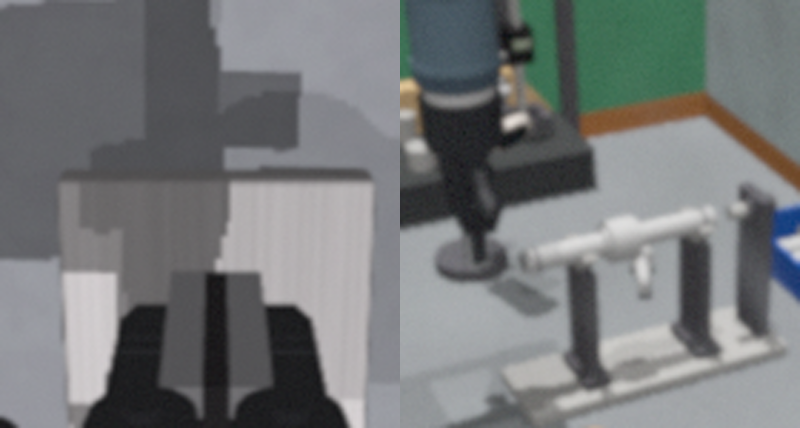

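drive_tool(deltas=[{"slide": [-0.2, 0, 0], "delta_rot": [0, 0, 0], "hand": 0}, {"slide": [-0.2, 0, 0], "delta_rot": [0, 0, 0], "hand": 0}, {"slide": [-0.1, 0, 0], "delta_rot": [0, 0, 0], "hand": 0}, {"slide": [-0.1, 0, 0], "delta_rot": [0, 0, 0], "hand": 0}, {"slide": [-0.1, 0, 0], "delta_rot": [0, 0, 0], "hand": 0}])

```text
time_s: 3.52
eef_pos: [0.4429, 0.1345, 0.1537]
eef_rot: [-0.0, -0.015, 1.0, 0.0]
wrist_force: [0.2, -0.0, -1.0]
opening: 0.001
```

drive_tool(deltas=[{"slide": [-0.05, 0, 0], "delta_rot": [0, 0, 0], "hand": 0}, {"slide": [-0.05, 0, 0], "delta_rot": [0, 0, 0], "hand": 0}, {"slide": [-0.05, 0, 0], "delta_rot": [0, 0, 0], "hand": 0}, {"slide": [-0.05, 0, 0], "delta_rot": [0, 0, 0], "hand": 0}, {"slide": [-0.05, 0, 0], "delta_rot": [0, 0, 0], "hand": 0}])

```text
time_s: 4.15
eef_pos: [0.4546, 0.1349, 0.1535]
eef_rot: [-0.001, -0.015, 1.0, -0.0]
wrist_force: [-4.6, -0.5, 1.8]
opening: -0.001
```

drive_tool(deltas=[{"slide": [-0.03, 0, 0], "delta_rot": [0, 0, 0], "hand": 0}, {"slide": [-0.03, 0, 0], "delta_rot": [0, 0, 0], "hand": 0}, {"slide": [-0.03, 0, 0], "delta_rot": [0, 0, 0], "hand": 0}, {"slide": [-0.03, 0, 0], "delta_rot": [0, 0, 0], "hand": 0}, {"slide": [-0.03, 0, 0], "delta_rot": [0, 0, 0], "hand": 0}])

```text
time_s: 4.78
eef_pos: [0.4628, 0.1351, 0.1538]
eef_rot: [0.0, -0.015, 1.0, 0.0]
wrist_force: [-3.3, 0.4, 1.5]
opening: 0.002
```

drive_tool(deltas=[{"slide": [-0.01, 0, 0], "delta_rot": [0, 0, 0], "hand": 0}, {"slide": [-0.01, 0, 0], "delta_rot": [0, 0, 0], "hand": 0}, {"slide": [-0.01, 0, 0], "delta_rot": [0, 0, 0], "hand": 0}, {"slide": [-0.01, 0, 0], "delta_rot": [0, 0, 0], "hand": 0}, {"slide": [-0.01, 0, 0], "delta_rot": [0, 0, 0], "hand": 0}])

```text
time_s: 5.4
eef_pos: [0.4648, 0.1352, 0.1538]
eef_rot: [-0.0, -0.015, 1.0, -0.0]
wrist_force: [-5.6, -0.3, 4.2]
opening: -0.003
```

drive_tool(deltas=[{"slide": [-0.01, 0, 0], "delta_rot": [0, 0, 0], "hand": 0}, {"slide": [-0.01, 0, 0], "delta_rot": [0, 0, 0], "hand": 0}, {"slide": [-0.01, 0, 0], "delta_rot": [0, 0, 0], "hand": 0}, {"slide": [-0.01, 0, 0], "delta_rot": [0, 0, 0], "hand": 0}, {"slide": [-0.01, 0, 0], "delta_rot": [0, 0, 0], "hand": 0}])

```text
time_s: 6.02
eef_pos: [0.4659, 0.1352, 0.1535]
eef_rot: [-0.002, -0.015, 1.0, -0.0]
wrist_force: [-10.9, -0.0, 5.5]
opening: -0.002
```

drive_tool(deltas=[{"slide": [-0.01, 0, 0], "delta_rot": [0, 0, 0], "hand": 0}, {"slide": [-0.01, 0, 0], "delta_rot": [0, 0, 0], "hand": 0}, {"slide": [-0.01, 0, 0], "delta_rot": [0, 0, 0], "hand": 0}, {"slide": [0, 0, 0], "delta_rot": [0, 0, 0], "hand": 0}, {"slide": [0, 0, 0], "delta_rot": [0, 0, 0], "hand": 0}])

```text
time_s: 6.65
eef_pos: [0.466, 0.1353, 0.1533]
eef_rot: [-0.004, -0.015, 1.0, -0.0]
wrist_force: [-16.2, -1.2, 9.3]
opening: -0.003
```

```bash
python3 - <<'E'
from h import *
from bench import ctrl
o=ctrl.get_obs();print(o["time_s"],o["eef_pos"].round(4),o["wrist_force"].round(2))
c=ctrl.camera("top");s=ctrl.camera("side")
a=cv2.resize(c["frame"][110:250,175:275,::-1],(428,600),interpolation=2)
b=cv2.resize(s["frame"][80:230,200:340,::-1],(560,600),interpolation=2)
cv2.imwrite("pics/d2.png",cv2.resize(np.hstack([a,b]),(800,486)))
E
```

```text
6.65 [0.466  0.1353 0.1533] [-16.19  -1.2    9.26]
```

View pics/d2.png

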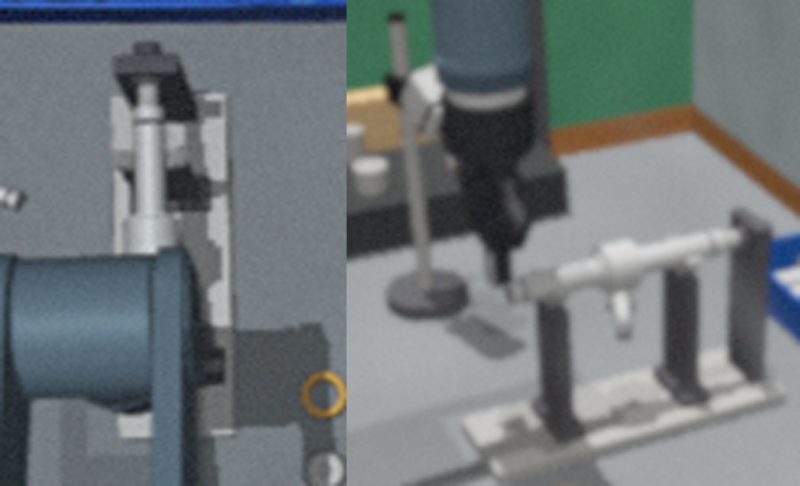

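Seated: force rose to 16 N with no further motion; the top view shows the shaft end meeting the screw. Retreat, then go over the mirror.

```bash
python3 - <<'E'
from h import *
c=pickle.load(open("w2.pkl","rb"))
p=-c["R"].T@c["t"]; R=q2R([0,-.015,1,0]);print("cam in tool",R.T@(p-[0.4071,0.1426,0.2696]), "axes in tool",(R.T@c["R"].T).round(3))
E
```

```text
cam in tool [ 0.06999287  0.00131856 -0.16436961] axes in tool [[ 0.001 -0.961 -0.277]
 [ 1.     0.     0.001]
 [-0.001 -0.277  0.961]]
```

drive_tool(deltas=[{"slide": [0.1, 0, 0], "delta_rot": [0, 0, 0], "hand": 0}, {"slide": [0.5, 0, 0], "delta_rot": [0, 0, 0], "hand": 0}, {"slide": [0.5, 0, -0.6], "delta_rot": [0, 0, 0], "hand": 0}, {"slide": [0, -0.5, -0.8], "delta_rot": [0, 0, 0.05], "hand": 1}, {"slide": [0, -0.6, -0.6], "delta_rot": [0, 0, 0.05], "hand": 1}])

```text
time_s: 7.38
eef_pos: [0.4124, 0.0784, 0.2561]
eef_rot: [0.003, 0.144, 0.99, 0.0]
wrist_force: [0.7, -0.7, -0.5]
opening: 0.417
```

drive_tool(deltas=[{"slide": [-0.5, -0.88, 0], "delta_rot": [0, 0, 0], "hand": 1}, {"slide": [-0.5, -0.88, 0], "delta_rot": [0, 0, 0], "hand": 1}, {"slide": [-0.5, -0.88, 0], "delta_rot": [0, 0, 0], "hand": 1}, {"slide": [-0.5, -0.88, 0], "delta_rot": [0, 0, 0], "hand": 1}, {"slide": [-0.5, -0.88, 0], "delta_rot": [0, 0, 0], "hand": 1}])

```text
time_s: 8.0
eef_pos: [0.4703, -0.1698, 0.2543]
eef_rot: [0.002, 0.142, 0.99, -0.001]
wrist_force: [0.7, 0.3, -0.4]
opening: 0.999
```

drive_tool(deltas=[{"slide": [-0.5, -0.88, 0], "delta_rot": [0, 0, 0], "hand": 1}, {"slide": [0, 0, 0], "delta_rot": [0, 0, 0.058], "hand": 1}, {"slide": [0, 0, 0], "delta_rot": [0, 0, 0.058], "hand": 1}, {"slide": [0, 0, 0], "delta_rot": [0, 0, 0.058], "hand": 1}, {"slide": [0, 0, 0], "delta_rot": [0, 0, 0.058], "hand": 1}])

```text
time_s: 8.62
eef_pos: [0.4817, -0.2175, 0.2541]
eef_rot: [0.001, 0.488, 0.873, -0.0]
wrist_force: [0.4, 0.3, 0.7]
opening: 0.998
```

drive_tool(deltas=[{"slide": [0, 0, 0], "delta_rot": [0, 0, 0.055], "hand": 1}, {"slide": [0, 0, 0], "delta_rot": [0, 0, 0.055], "hand": 1}, {"slide": [0, 0, 0], "delta_rot": [0, 0, 0.055], "hand": 1}, {"slide": [0, 0, 0.2], "delta_rot": [0, 0, 0.036], "hand": 1}, {"slide": [0, 0, 0], "delta_rot": [0, 0, 0], "hand": 1}])

```text
time_s: 9.25
eef_pos: [0.4811, -0.2169, 0.2434]
eef_rot: [0.0, 0.733, 0.681, 0.0]
wrist_force: [-0.1, -0.2, -0.1]
opening: 0.998
```

```bash
python3 - <<'E'
from h import *
from bench import ctrl
o=ctrl.get_obs();print(o["time_s"],o["eef_pos"].round(4),q2R(o["eef_rot"]).round(3).tolist(),o["q"].round(3),o["wrist_force"].round(2))
c=ctrl.camera("wrist");pickle.dump(c,open("m1.pkl","wb"))
cv2.imwrite("pics/e1.png",c["frame"][:,:,::-1])
E
```

```text
9.25 [ 0.4811 -0.2169  0.2434] [[0.074, 0.997, 0.0], [0.997, -0.074, -0.0], [-0.0, 0.0, -1.0]] [-0.649  0.046  1.687 -0.     1.408 -0.575] [-0.07 -0.17 -0.12]
```

View pics/e1.png

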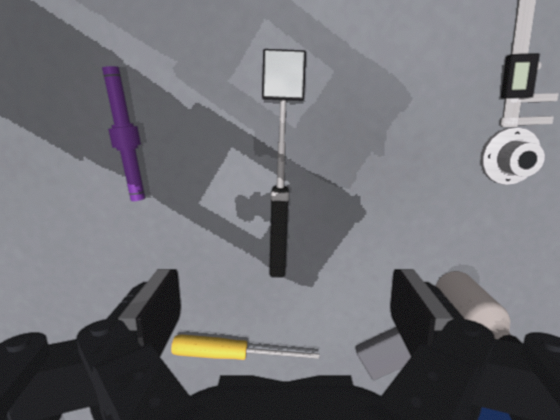

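drive_tool(deltas=[{"slide": [0.8, 0, 0.4], "delta_rot": [0, 0, 0], "hand": 1}, {"slide": [0.8, 0, 0.4], "delta_rot": [0, 0, 0], "hand": 1}, {"slide": [0.8, 0, 0.4], "delta_rot": [0, 0, 0], "hand": 1}, {"slide": [0.8, 0, 0.4], "delta_rot": [0, 0, 0], "hand": 1}, {"slide": [0, 0, 0], "delta_rot": [0, 0, 0], "hand": 1}])

```text
time_s: 9.93
eef_pos: [0.492, -0.0546, 0.1626]
eef_rot: [-0.001, 0.731, 0.682, -0.0]
wrist_force: [0.2, -1.0, 0.4]
opening: 1.0
```

```bash
python3 - <<'E'
from h import *
from bench import ctrl
o=ctrl.get_obs();print(o["time_s"],o["eef_pos"].round(4))
c=ctrl.camera("wrist");pickle.dump(c,open("m2.pkl","wb"))
t=ctrl.camera("top");pickle.dump(t,open("t3.pkl","wb"))
cv2.imwrite("pics/e2.png",c["frame"][:,:,::-1])
cv2.imwrite("pics/e3.png",cv2.resize(pickle.load(open("m1.pkl","rb"))["frame"][30:290,230:330,::-1],None,fx=3,fy=3,interpolation=2)[:600])
E
```

```text
9.925 [ 0.492  -0.0546  0.1626]
```

View pics/e2.png

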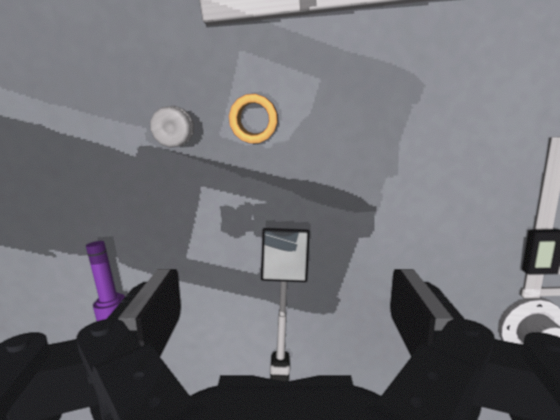

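View pics/e3.png

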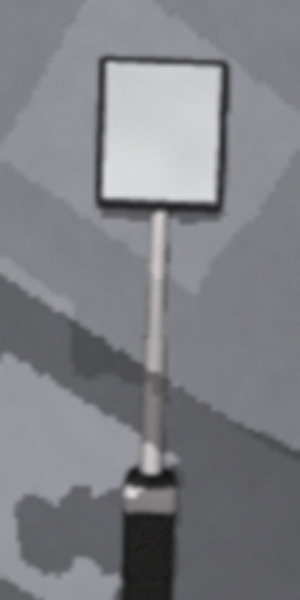

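```bash
python3 - <<'E'
from h import *
a=pickle.load(open("m1.pkl","rb"))["frame"][40:110,250:320,::-1]
b=pickle.load(open("m2.pkl","rb"))["frame"][220:290,250:320,::-1]
A=cv2.resize(a,(400,400),interpolation=1);B=cv2.resize(b,(400,400),interpolation=1)
cv2.imwrite("pics/e4.png",np.hstack([A,B]))
E
```

```text
(no output)
```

View pics/e4.png

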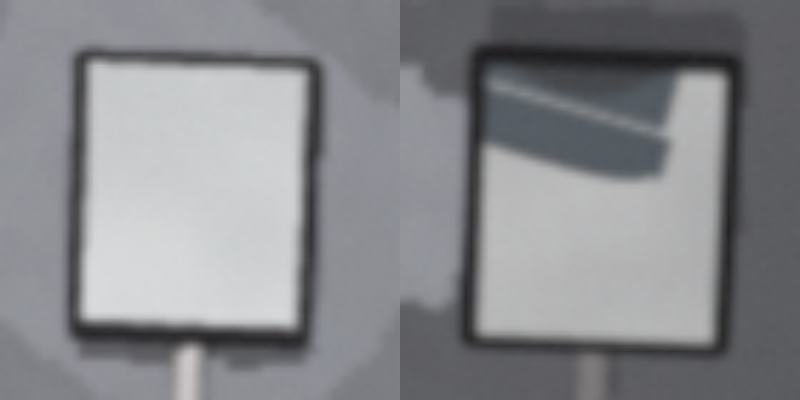

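```bash
cat > glass.py <<'E'
from h import *
from scipy.optimize import least_squares
OBJ=np.array([[.022,.019,0],[.022,-.019,0],[-.022,-.019,0],[-.022,.019,0]]) # glass x fwd, y left
def fit(views,x0):
    # joint: pose (rotvec,pos) + small per-view shift (2 mm prior)
    n=len(views)
    def res(p):
        X=OBJ@Rn.from_rotvec(p[:3]).as_matrix().T+p[3:6];r=[]
        for i,(c,px) in enumerate(views):
            r.append(((proj(c,X+p[6+3*i:9+3*i])-px)/.5).ravel()); r.append(p[6+3*i:9+3*i]/.002)
        return np.concatenate(r)
    s=least_squares(res,np.r_[x0,np.zeros(3*n)],x_scale=np.r_[np.full(3,.1),np.full(3+3*n,.01)])
    cov=np.linalg.inv(s.jac.T@s.jac);return s.x,np.sqrt(np.diag(cov))[:6],res(s.x)
E
python3 - <<'E'
from glass import *
c1=pickle.load(open("m1.pkl","rb"));c2=pickle.load(open("m2.pkl","rb"))
p1=unz([[87,60],[309,69],[302,332],[78,325]],400/70,250,40)
p2=unz([[85,65],[331,72],[317,345],[75,338]],400/70,250,220)
R0=np.array([[.09,-.995,0],[.995,.09,0],[0,0,1]])
x0=np.r_[Rn.from_matrix(R0).as_rotvec(),.487,-.115,.024]
for v in ([(c1,p1)],[(c2,p2)],[(c1,p1),(c2,p2)]):
    x,sd,r=fit(v,x0);R=Rn.from_rotvec(x[:3]).as_matrix()
    print("pos",x[3:6].round(4),"heading",np.degrees(np.arctan2(R[1,0],R[0,0])).round(2),"xdown",np.degrees(np.arcsin(-R[2,0])).round(2),"n",R[:,2].round(3),"sd",sd.round(4),"res",np.abs(r).max().round(2),x[6:].round(4))
# grip centre line
print("grip front,rear m1",onz(c1,[[279.5,187],[278,276]],.016).round(4))
E
```

```text
pos [ 0.4874 -0.1141  0.0384] heading 84.03 xdown 12.96 n [0.033 0.222 0.974] sd [0.0557 0.0558 0.0088 0.002  0.002  0.005 ] res 0.39 [-0.  0. -0.]
pos [ 0.4883 -0.109   0.0339] heading 83.7 xdown 6.85 n [0.049 0.114 0.992] sd [0.0549 0.0543 0.0125 0.002  0.0024 0.0039] res 0.2 [0. 0. 0.]
pos [ 0.4878 -0.1118  0.0321] heading 83.94 xdown 9.11 n [0.032 0.156 0.987] sd [0.0364 0.0358 0.0065 0.0014 0.0015 0.0023] res 1.04 [-0.0004 -0.0018  0.0005  0.0004  0.0018 -0.0005]
grip front,rear m1 [[ 0.4741 -0.2305  0.016 ]
 [ 0.4638 -0.34    0.016 ]]
```

drive_tool(deltas=[{"slide": [-0.4, 0, 0.2], "delta_rot": [0, 0, 0], "hand": 0}, {"slide": [-0.4, 0, 0.2], "delta_rot": [0, 0, 0], "hand": 0}, {"slide": [-0.35, 0, 0.2], "delta_rot": [0, 0, 0], "hand": 0}, {"slide": [0, 0, 0], "delta_rot": [0, 0, 0], "hand": 0}, {"slide": [0, 0, 0], "delta_rot": [0, 0, 0], "hand": 0}])

```text
time_s: 10.65
eef_pos: [0.4887, -0.1146, 0.1342]
eef_rot: [0.0, 0.733, 0.68, 0.0]
wrist_force: [0.2, 0.9, -1.1]
opening: -0.001
```

```bash
python3 - <<'E'
from h import *
from bench import ctrl
o=ctrl.get_obs();print(o["time_s"],o["eef_pos"].round(4),o["eef_rot"].round(4),o["opening"])
c=ctrl.camera("wrist");c["o"]=o;pickle.dump(c,open("m3.pkl","wb"))
cv2.imwrite("pics/f1.png",cv2.resize(c["frame"][120:320,200:370,::-1],None,fx=3,fy=3,interpolation=1))
print(proj(c,o["eef_pos"]))
E
```

```text
10.65 [ 0.4887 -0.1146  0.1342] [1.000e-04 7.332e-01 6.801e-01 2.000e-04] -0.0014132902345599908
[[284.38848854 257.48065723]]
```

View pics/f1.png

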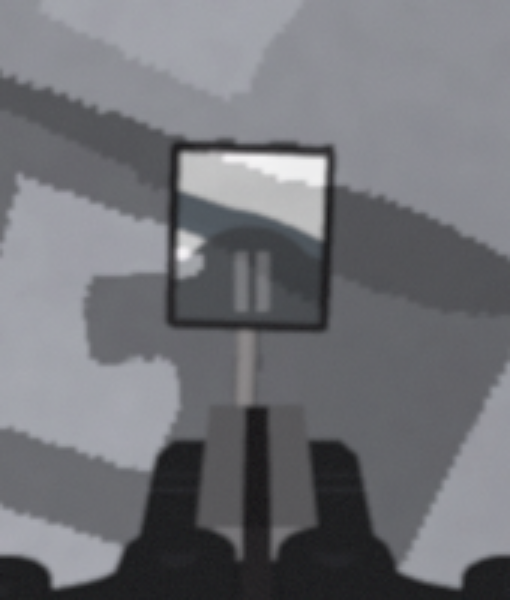

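```bash
python3 - <<'E'
from h import *
c=pickle.load(open("m3.pkl","rb"))
cv2.imwrite("pics/f2.png",cv2.resize(c["frame"][160:235,250:318,::-1],None,fx=8,fy=8,interpolation=1))
cv2.imwrite("pics/f3.png",cv2.resize(c["frame"][245:305,250:325,::-1],None,fx=8,fy=8,interpolation=1))
E
```

```text
(no output)
```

View pics/f2.png

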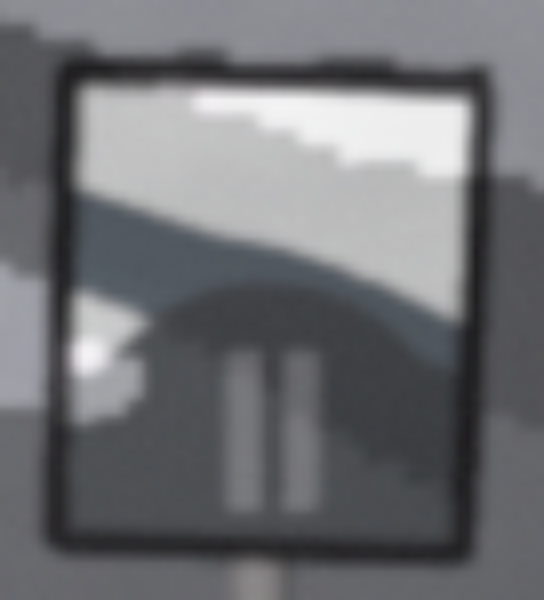

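View pics/f3.png

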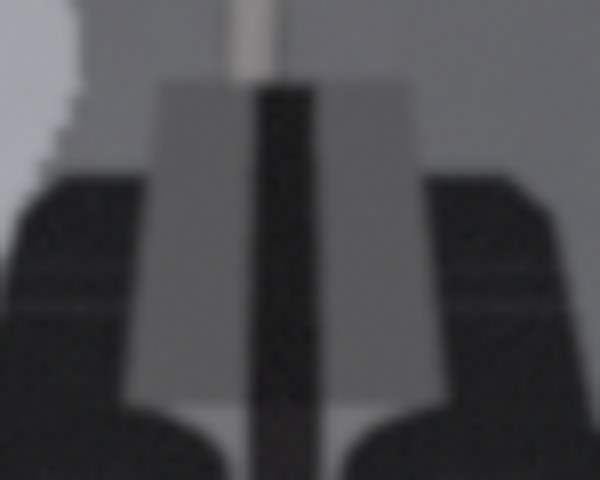

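```bash
python3 - <<'E'
from h import *
from bench import ctrl
o=ctrl.get_obs();R=q2R(o["eef_rot"]);p=o["eef_pos"]
s=ctrl.camera("side");pickle.dump(s,open("s3.pkl","wb"))
im=s["frame"][:,:,::-1].copy()
pts=proj(s,np.array([p+R@[a,0,b] for a,b in [(0,0),(.011,0),(-.011,0),(0,-.027)]]));print(pts.round(1))
x,y=pts[0].astype(int);f=8
cr=cv2.resize(im[y-40:y+30,x-35:x+35],None,fx=f,fy=f,interpolation=1)
for q in pts: cv2.circle(cr,tuple(((q-[x-35,y-40]+.5)*f-.5).astype(int)),4,(0,0,255),1)
cv2.imwrite("pics/f4.png",cr)
E
```

```text
[[291.3 225.7]
 [289.8 223.2]
 [292.9 228.3]
 [291.2 216.7]]
```

View pics/f4.png

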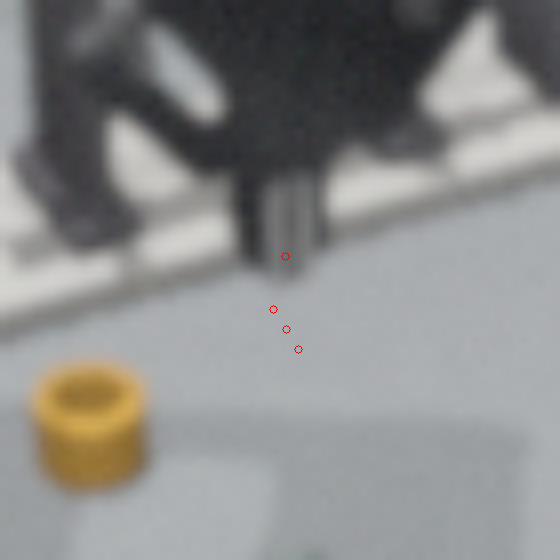

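```bash
cat > g2.py <<'E'
from glass import *
L=lambda f:pickle.load(open(f,"rb"))
c1,c2,c3=L("m1.pkl"),L("m2.pkl"),L("m3.pkl")
P=[unz([[87,60],[309,69],[302,332],[78,325]],400/70,250,40),unz([[85,65],[331,72],[317,345],[75,338]],400/70,250,220),unz([[80,84],[473,97],[455,543],[66,537]],8,250,160)]
pr=unz([[271,350],[275,512]],8,250,160)
pd=unz([[285,80]],8,250,245)
o=c3["o"];Rt=q2R(o["eef_rot"]);T=o["eef_pos"]
def res(p,sig=False):
    R=Rn.from_rotvec(p[:3]).as_matrix();X=OBJ@R.T+p[3:6];r=[]
    for i,(c,px) in enumerate(zip((c1,c2,c3),P)):
        s=p[7+3*i:10+3*i]; r+=[((proj(c,X+s)-px)/.5).ravel(),s/.002]
    s=p[13:16]; n=R[:,2]
    f=np.array([T+Rt@[a,0,-p[6]] for a in(.011,-.011)])
    m=f-2*((f-p[3:6])@n)[:,None]*n
    r.append(((proj(c3,m+s)-pr)/.5).ravel())
    r.append(((proj(c3,f[:1]+s)-pd)/1).ravel())
    return np.concatenate(r)
R0=np.array([[.09,-.995,0],[.995,.09,0],[0,0,1]])
x0=np.r_[Rn.from_matrix(R0).as_rotvec(),.487,-.115,.024,.02,np.zeros(9)]
s=least_squares(res,x0,x_scale=np.r_[np.full(3,.1),np.full(13,.01)])
x=s.x;sd=np.sqrt(np.diag(np.linalg.inv(s.jac.T@s.jac)));R=Rn.from_rotvec(x[:3]).as_matrix()
print("pos",x[3:6].round(4),"heading",np.degrees(np.arctan2(R[1,0],R[0,0])).round(2),"xdown",np.degrees(np.arcsin(-R[2,0])).round(2),"ytilt",np.degrees(np.arcsin(R[2,1])).round(2),"zt",x[6].round(4),"sd",sd[:7].round(4));print(res(x).round(1));print(x[7:].round(4))
E
python3 g2.py
```

```text
pos [ 0.4874 -0.1112  0.0312] heading 83.93 xdown 10.09 ytilt 0.06 zt 0.0232 sd [0.0038 0.0038 0.0043 0.0004 0.0012 0.0017 0.0032]
[ 0.2  0.2 -0.1 -0.1 -1.  -0.1  1.  -0.3 -0.  -1.2  0.5  0.2 -0.6 -0.7
  0.1 -0.1  0.6  0.6  0.1  0.4  0.5 -0.1 -0.4 -0.2 -0.  -0.4  0.2  1.1
  0.4 -0.3  0.2  0.1 -0.4  0.4  0.8 -0.5 -0.8 -0.1 -0.1]
[-0.     -0.0023  0.001   0.0007  0.001  -0.0002  0.0004  0.0002 -0.0008]
```

```bash
sed -e 's/return np.concatenate(r)/r.append([(p[5]-.024)\/.001]); return np.concatenate(r)/' g2.py > g3.py; python3 g3.py
```

```text
pos [ 0.4874 -0.1117  0.0258] heading 83.93 xdown 10.19 ytilt 0.05 zt 0.0199 sd [0.0037 0.0037 0.0044 0.0004 0.0012 0.0009 0.0031]
[ 0.6  0.7 -0.5  0.4 -1.4 -0.6  1.4 -0.8  0.  -0.8  1.3  0.6 -0.1 -1.2
  0.5 -0.5  0.   1.  -0.4  0.3  0.1  1.1 -0.   0.3 -0.5  0.1 -0.2  0.5
  0.8 -0.8  0.2  0.   1.1  0.4  1.  -0.5 -1.  -0.1 -0.1  1.8]
[ 0.     -0.0016  0.0026  0.0007  0.0002  0.0022  0.0004  0.0001  0.0022]
```

drive_tool(deltas=[{"slide": [-0.95, 0, -0.2], "delta_rot": [0, 0, 0], "hand": 0.6}, {"slide": [-0.95, -0.12, 0], "delta_rot": [0, 0, 0], "hand": 0.6}, {"slide": [-0.96, 0, 0], "delta_rot": [0, 0, 0], "hand": 0.6}, {"slide": [0, 0, 0], "delta_rot": [0, 0.0555, 0], "hand": 0.6}, {"slide": [0, 0, 0], "delta_rot": [0, 0, 0.01], "hand": 0.6}])

```text
time_s: 11.38
eef_pos: [0.4717, -0.2588, 0.1437]
eef_rot: [-0.06, 0.742, 0.664, 0.063]
wrist_force: [0.9, 0.3, 0.1]
opening: 0.597
```

```bash
python3 - <<'E'
from h import *
from bench import ctrl
print(ctrl.tcp_to_grasp)
o=ctrl.get_obs();print(o["time_s"],o["eef_pos"].round(4),q2R(o["eef_rot"]).round(3).tolist(),o["opening"])
c=ctrl.camera("wrist");c["o"]=o;pickle.dump(c,open("m4.pkl","wb"))
cv2.imwrite("pics/h1.png",c["frame"][:,:,::-1])
s=ctrl.camera("side");cv2.imwrite("pics/h2.png",cv2.resize(s["frame"][180:340,220:380,::-1],(600,600),interpolation=1))
E
```

```text
0.0187
11.375 [ 0.4717 -0.2588  0.1437] [[0.109, 0.994, 0.014], [0.979, -0.11, 0.173], [0.173, -0.006, -0.985]] 0.5971552260145035
```

View pics/h1.png

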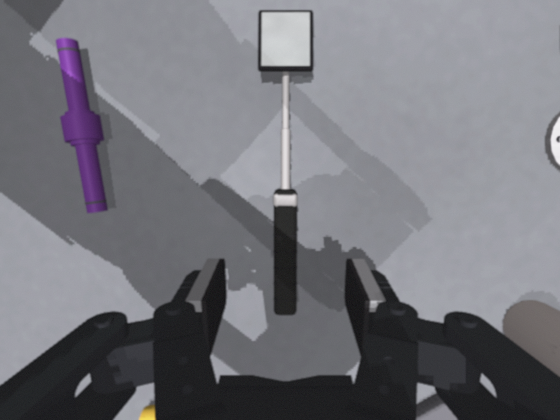

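View pics/h2.png

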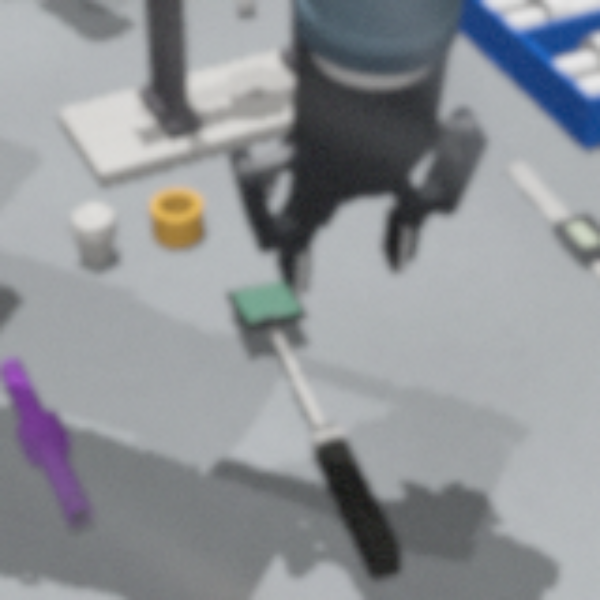

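drive_tool(deltas=[{"slide": [-0.1, 0, 0.75], "delta_rot": [0, 0, 0], "hand": 0.6}, {"slide": [-0.1, 0, 0.75], "delta_rot": [0, 0, 0], "hand": 0.6}, {"slide": [-0.1, 0, 0.75], "delta_rot": [0, 0, 0], "hand": 0.6}, {"slide": [0, 0, 0], "delta_rot": [0, 0, 0], "hand": 0.6}, {"slide": [0, 0, 0], "delta_rot": [0, 0, 0], "hand": 0.6}])

```text
time_s: 12.1
eef_pos: [0.4728, -0.2514, 0.0319]
eef_rot: [-0.059, 0.74, 0.667, 0.063]
wrist_force: [0.2, -0.0, -0.8]
opening: 0.603
```

```bash
python3 - <<'E'
from h import *
from bench import ctrl
o=ctrl.get_obs();print(o["time_s"],o["eef_pos"].round(4),o["wrist_force"].round(2),o["opening"])
s=ctrl.camera("side");a=cv2.resize(s["frame"][220:340,260:360,::-1],(500,600),interpolation=1)
c=ctrl.camera("wrist");b=cv2.resize(c["frame"][180:420,200:370,::-1],(425,600))
cv2.imwrite("pics/h3.png",cv2.resize(np.hstack([a,b]),(800,519)))
E
```

```text
12.1 [ 0.4728 -0.2514  0.0319] [ 0.21 -0.01 -0.77] 0.6026129487262293
```

View pics/h3.png

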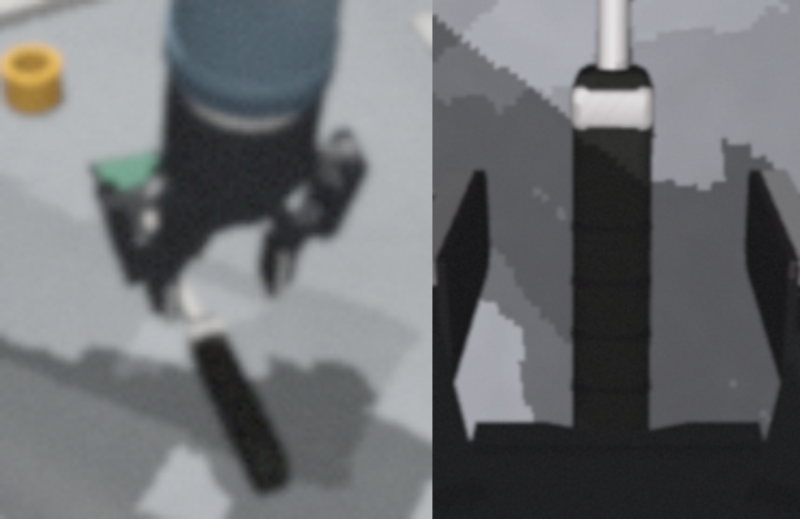

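drive_tool(deltas=[{"slide": [-0.02, 0, 0.1], "delta_rot": [0, 0, 0], "hand": 0.4}, {"slide": [-0.02, 0, 0.1], "delta_rot": [0, 0, 0], "hand": 0.4}, {"slide": [-0.02, 0, 0.1], "delta_rot": [0, 0, 0], "hand": 0.4}, {"slide": [-0.02, 0, 0.1], "delta_rot": [0, 0, 0], "hand": 0.4}, {"slide": [0, 0, 0], "delta_rot": [0, 0, 0], "hand": 0.4}])

```text
time_s: 12.82
eef_pos: [0.4711, -0.2519, 0.0093]
eef_rot: [-0.061, 0.741, 0.666, 0.063]
wrist_force: [-0.3, 0.8, 0.4]
opening: 0.404
```

```bash
python3 - <<'E'
from h import *
from bench import ctrl
o=ctrl.get_obs();print(o["time_s"],o["eef_pos"].round(4),o["wrist_force"].round(2),o["opening"])
s=ctrl.camera("side");a=cv2.resize(s["frame"][220:340,260:360,::-1],(500,600),interpolation=1)
c=ctrl.camera("wrist");b=cv2.resize(c["frame"][180:420,200:370,::-1],(425,600))
cv2.imwrite("pics/h4.png",cv2.resize(np.hstack([a,b]),(800,519)))
E
```

```text
12.825 [ 0.4711 -0.2519  0.0093] [-0.31  0.78  0.4 ] 0.4038529642215621
```

View pics/h4.png

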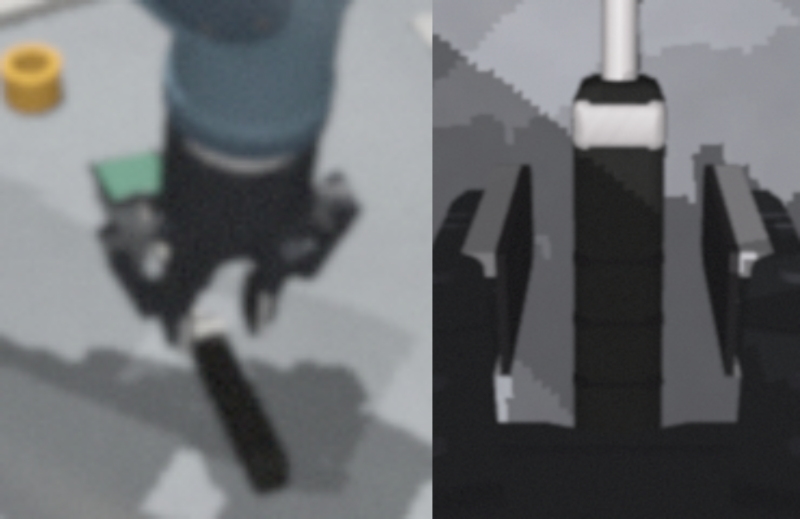

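drive_tool(deltas=[{"slide": [-0.007, 0, 0.04], "delta_rot": [0, 0, 0], "hand": 0.4}, {"slide": [-0.007, 0, 0.04], "delta_rot": [0, 0, 0], "hand": 0.4}, {"slide": [-0.007, 0, 0.04], "delta_rot": [0, 0, 0], "hand": 0.4}, {"slide": [0, 0, 0], "delta_rot": [0, 0, 0], "hand": 0.4}, {"slide": [0, 0, 0], "delta_rot": [0, 0, 0], "hand": 0.4}])

```text
time_s: 13.55
eef_pos: [0.4716, -0.2522, 0.0039]
eef_rot: [-0.06, 0.741, 0.666, 0.063]
wrist_force: [-0.7, 0.6, 0.8]
opening: 0.401
```

drive_tool(deltas=[{"slide": [-0.005, 0, 0.03], "delta_rot": [0, 0, 0], "hand": 0.4}, {"slide": [-0.005, 0, 0.03], "delta_rot": [0, 0, 0], "hand": 0.4}, {"slide": [0, 0, 0], "delta_rot": [0, 0, 0], "hand": 0.4}, {"slide": [0, 0, 0], "delta_rot": [0, 0, 0], "hand": 0.4}, {"slide": [0, 0, 0], "delta_rot": [0, 0, 0], "hand": 0.4}])

```text
time_s: 14.18
eef_pos: [0.4716, -0.2522, 0.0009]
eef_rot: [-0.06, 0.741, 0.666, 0.063]
wrist_force: [0.7, -0.3, 0.7]
opening: 0.404
```

drive_tool(deltas=[{"slide": [-0.005, 0, 0.03], "delta_rot": [0, 0, 0], "hand": 0.4}, {"slide": [-0.005, 0, 0.03], "delta_rot": [0, 0, 0], "hand": 0.4}, {"slide": [0, 0, 0], "delta_rot": [0, 0, 0], "hand": 0.4}, {"slide": [0, 0, 0], "delta_rot": [0, 0, 0], "hand": 0.4}, {"slide": [0, 0, 0], "delta_rot": [0, 0, 0], "hand": 0.4}])

```text
time_s: 14.8
eef_pos: [0.4715, -0.2522, -0.0021]
eef_rot: [-0.06, 0.741, 0.666, 0.063]
wrist_force: [-0.7, 1.0, -0.6]
opening: 0.399
```

```bash
python3 - <<'E'
from h import *
from bench import ctrl
o=ctrl.get_obs();print(o["time_s"],o["eef_pos"].round(4),o["wrist_force"].round(2),o["opening"])
s=ctrl.camera("side");a=cv2.resize(s["frame"][250:340,280:355,::-1],(500,600),interpolation=1)
c=ctrl.camera("wrist");b=cv2.resize(c["frame"][180:420,200:370,::-1],(425,600))
cv2.imwrite("pics/h5.png",cv2.resize(np.hstack([a,b]),(800,519)))
E
```

```text
14.8 [ 0.4715 -0.2522 -0.0021] [-0.72  0.95 -0.59] 0.3990167386518621
```

View pics/h5.png

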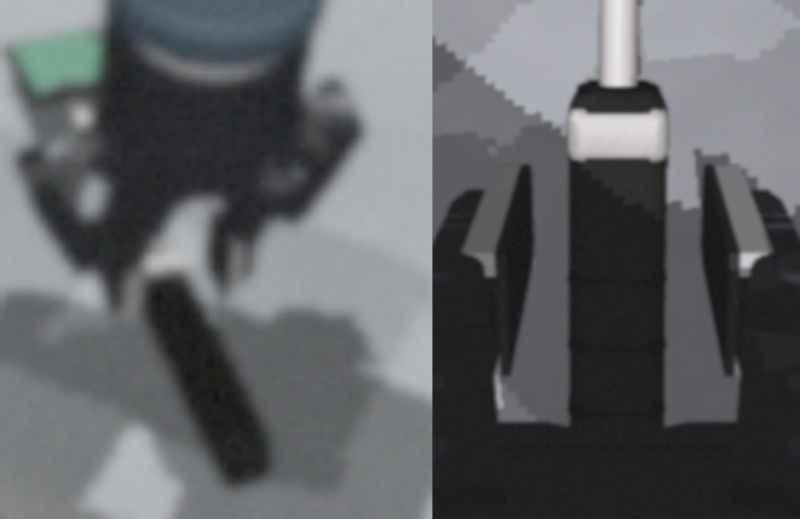

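drive_tool(deltas=[{"slide": [-0.005, 0, 0.03], "delta_rot": [0, 0, 0], "hand": 0.4}, {"slide": [-0.005, 0, 0.03], "delta_rot": [0, 0, 0], "hand": 0.4}, {"slide": [0, 0, 0], "delta_rot": [0, 0, 0], "hand": 0.4}, {"slide": [0, 0, 0], "delta_rot": [0, 0, 0], "hand": 0.4}, {"slide": [0, 0, 0], "delta_rot": [0, 0, 0], "hand": 0.4}])

```text
time_s: 15.52
eef_pos: [0.4715, -0.2522, -0.0052]
eef_rot: [-0.06, 0.741, 0.666, 0.063]
wrist_force: [0.1, -0.1, 0.9]
opening: 0.395
```

drive_tool(deltas=[{"slide": [-0.005, 0, 0.03], "delta_rot": [0, 0, 0], "hand": 0.4}, {"slide": [-0.005, 0, 0.03], "delta_rot": [0, 0, 0], "hand": 0.4}, {"slide": [0, 0, 0], "delta_rot": [0, 0, 0], "hand": 0.4}, {"slide": [0, 0, 0], "delta_rot": [0, 0, 0], "hand": 0.4}, {"slide": [0, 0, 0], "delta_rot": [0, 0, 0], "hand": 0.4}])

```text
time_s: 16.15
eef_pos: [0.4715, -0.2521, -0.0082]
eef_rot: [-0.06, 0.741, 0.666, 0.063]
wrist_force: [0.0, 0.4, 0.2]
opening: 0.401
```

drive_tool(deltas=[{"slide": [-0.005, 0, 0.03], "delta_rot": [0, 0, 0], "hand": 0.4}, {"slide": [-0.005, 0, 0.03], "delta_rot": [0, 0, 0], "hand": 0.4}, {"slide": [0, 0, 0], "delta_rot": [0, 0, 0], "hand": 0.4}, {"slide": [0, 0, 0], "delta_rot": [0, 0, 0], "hand": 0.4}, {"slide": [0, 0, 0], "delta_rot": [0, 0, 0], "hand": 0.4}])

```text
time_s: 16.77
eef_pos: [0.4715, -0.2521, -0.0113]
eef_rot: [-0.06, 0.741, 0.666, 0.063]
wrist_force: [0.1, -0.9, -0.3]
opening: 0.4
```

```bash
python3 - <<'E'
from h import *
from bench import ctrl
o=ctrl.get_obs();print(o["time_s"],o["eef_pos"].round(4),o["wrist_force"].round(2),o["opening"])
s=ctrl.camera("side");a=cv2.resize(s["frame"][250:340,280:355,::-1],(500,600),interpolation=1)
c=ctrl.camera("wrist");b=cv2.resize(c["frame"][180:420,200:370,::-1],(425,600))
cv2.imwrite("pics/h6.png",cv2.resize(np.hstack([a,b]),(800,519)))
E
```

```text
16.775 [ 0.4715 -0.2521 -0.0113] [ 0.06 -0.89 -0.26] 0.3999869957351008
```

View pics/h6.png

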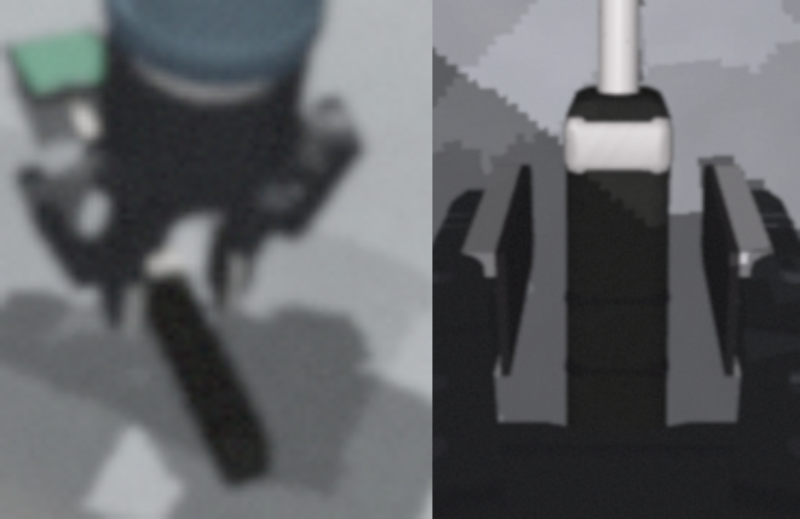

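drive_tool(deltas=[{"slide": [-0.008, 0, 0.05], "delta_rot": [0, 0, 0], "hand": 0.4}, {"slide": [-0.008, 0, 0.05], "delta_rot": [0, 0, 0], "hand": 0.4}, {"slide": [0, 0, 0], "delta_rot": [0, 0, 0], "hand": 0.35}, {"slide": [0, 0, 0], "delta_rot": [0, 0, 0], "hand": 0.35}, {"slide": [0, 0, 0], "delta_rot": [0, 0, 0], "hand": 0.35}])

```text
time_s: 17.5
eef_pos: [0.4715, -0.252, -0.0163]
eef_rot: [-0.06, 0.741, 0.666, 0.063]
wrist_force: [-0.5, 0.7, -0.1]
opening: 0.35
```

drive_tool(deltas=[{"slide": [-0.005, 0, 0.03], "delta_rot": [0, 0, 0], "hand": 0.35}, {"slide": [-0.005, 0, 0.03], "delta_rot": [0, 0, 0], "hand": 0.35}, {"slide": [0, 0, 0], "delta_rot": [0, 0, 0], "hand": 0.35}, {"slide": [0, 0, 0], "delta_rot": [0, 0, 0], "hand": 0.35}, {"slide": [0, 0, 0], "delta_rot": [0, 0, 0], "hand": 0.35}])

```text
time_s: 18.12
eef_pos: [0.4715, -0.252, -0.0194]
eef_rot: [-0.06, 0.741, 0.666, 0.063]
wrist_force: [-0.2, -0.3, 0.6]
opening: 0.351
```

drive_tool(deltas=[{"slide": [-0.004, 0, 0.02], "delta_rot": [0, 0, 0], "hand": 0.35}, {"slide": [-0.004, 0, 0.02], "delta_rot": [0, 0, 0], "hand": 0.35}, {"slide": [0, 0, 0], "delta_rot": [0, 0, 0], "hand": 0.35}, {"slide": [0, 0, 0], "delta_rot": [0, 0, 0], "hand": 0.35}, {"slide": [0, 0, 0], "delta_rot": [0, 0, 0], "hand": 0.35}])

```text
time_s: 18.75
eef_pos: [0.4717, -0.2521, -0.0205]
eef_rot: [-0.06, 0.741, 0.666, 0.063]
wrist_force: [-2.8, 2.4, 8.9]
opening: 0.352
```

```bash
python3 - <<'E'
from h import *
from bench import ctrl
o=ctrl.get_obs();print(o["time_s"],o["eef_pos"].round(4),o["wrist_force"].round(2),o["opening"])
s=ctrl.camera("side");a=cv2.resize(s["frame"][250:340,280:355,::-1],(500,600),interpolation=1)
c=ctrl.camera("wrist");b=cv2.resize(c["frame"][180:420,200:370,::-1],(425,600))
cv2.imwrite("pics/h7.png",cv2.resize(np.hstack([a,b]),(800,519)))
E
```

```text
18.75 [ 0.4717 -0.2521 -0.0205] [-2.78  2.43  8.91] 0.351997611499398
```

View pics/h7.png

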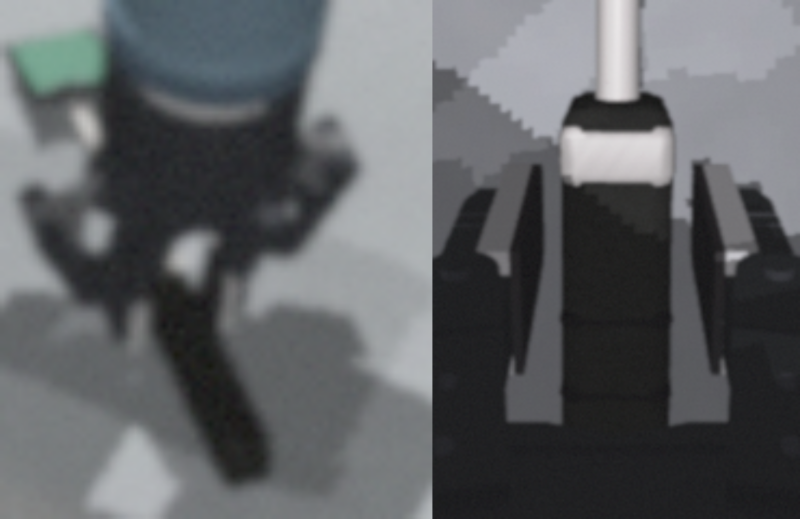

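drive_tool(deltas=[{"slide": [0.017, 0, -0.1], "delta_rot": [0, 0, 0], "hand": 0.35}, {"slide": [0, 0, 0], "delta_rot": [0, 0, 0], "hand": 0}, {"slide": [0, 0, 0], "delta_rot": [0, 0, 0], "hand": 0}, {"slide": [0, 0, 0], "delta_rot": [0, 0, 0], "hand": 0}, {"slide": [0, 0, 0], "delta_rot": [0, 0, 0], "hand": 0}])

```text
time_s: 19.48
eef_pos: [0.472, -0.2526, -0.0155]
eef_rot: [-0.06, 0.741, 0.666, 0.063]
wrist_force: [-1.1, 0.2, 6.7]
opening: 0.22
```

```bash
python3 - <<'E'
from h import *
from bench import ctrl
o=ctrl.get_obs();print(o["time_s"],o["eef_pos"].round(4),q2R(o["eef_rot"]).round(4).tolist(),o["wrist_force"].round(2),o["opening"])
s=ctrl.camera("side");a=cv2.resize(s["frame"][250:340,280:355,::-1],(500,600),interpolation=1)
c=ctrl.camera("wrist");b=cv2.resize(c["frame"][180:420,200:370,::-1],(425,600));pickle.dump((c,o),open("g.pkl","wb"))
cv2.imwrite("pics/h8.png",cv2.resize(np.hstack([a,b]),(800,519)))
E
```

```text
19.475 [ 0.472  -0.2526 -0.0155] [[0.1044, 0.9944, 0.0139], [0.9794, -0.1053, 0.1722], [0.1727, -0.0044, -0.985]] [-1.11  0.18  6.73] 0.22014893552200582
```

View pics/h8.png

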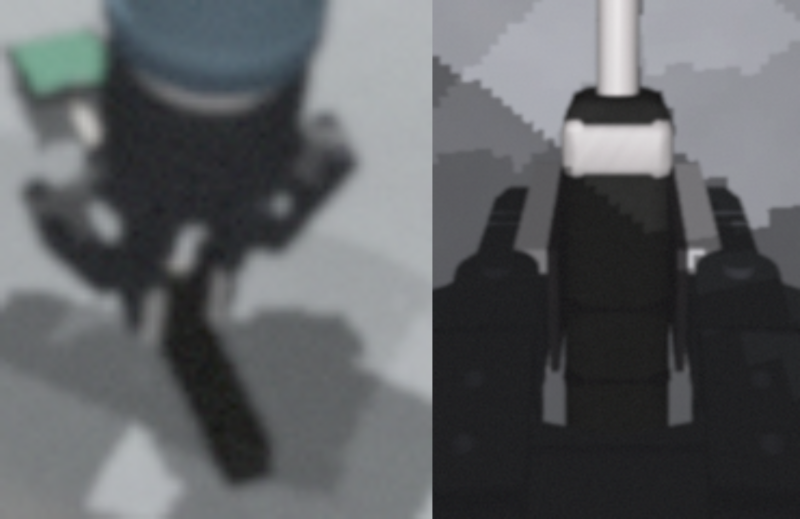

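```bash
cat > plan.py <<'E'
from h import *
from bench import ctrl
A=np.radians(19.5); d=np.array([-np.sin(A),np.cos(A),0]); Z=np.array([0,0,1.])
VS=np.array([.581,.139,.063])
def gl(head,down):
    h=np.array([np.cos(head),np.sin(head),0]);x=h*np.cos(down)-Z*np.sin(down);y=np.cross(Z,h);return np.c_[x,y,np.cross(x,y)]
import json,os
_,og=pickle.load(open("g.pkl","rb"))
Rg=gl(np.radians(83.93),np.radians(10.1));Pg=np.array([.4877,-.1125,.026])
Rt=q2R(og["eef_rot"]);Rrel=Rt.T@Rg;prel=Rt.T@(Pg-og["eef_pos"])
if os.path.exists("rel.pkl"): Rrel,prel=pickle.load(open("rel.pkl","rb"))
def glassnow(o): R=q2R(o["eef_rot"]);return R@Rrel,o["eef_pos"]+R@prel
def toolfor(Rd,Pd): R=Rd@Rrel.T;return R,Pd-R@prel
def delta(o,R,P):
    Rn_=q2R(o["eef_rot"]);t=Rn_.T@(P-o["eef_pos"]);r=Rn.from_matrix(Rn_.T@R).as_rotvec();return t/.05,np.degrees(r)/180,np.degrees(np.linalg.norm(r))
Rfin=gl(np.pi/2+A,np.radians(27.5))
E
python3 - <<'E'
from plan import *
o=ctrl.get_obs()
print("prel",prel.round(4))
for P in (VS-.17*d,VS):
    R,T=toolfor(Rfin,P);print(T.round(4),R.round(3).tolist())
    t,r,a=delta(o,R,T);print("slide",t.round(3),"rot",r.round(4),a)
print("up .08:",q2R(o["eef_rot"]).T@[0,0,.08]/.05)
E
```

```text
prel [ 0.146   0.0007 -0.0166]
[ 0.686  -0.16    0.0655] [[-0.331, 0.943, 0.039], [0.935, 0.333, -0.124], [-0.13, -0.004, -0.992]]
slide [ 2.54   4.055 -1.219] rot [ 0.0031 -0.0957 -0.1421] 30.846723763017582
[6.293e-01 2.000e-04 6.550e-02] [[-0.331, 0.943, 0.039], [0.935, 0.333, -0.124], [-0.13, -0.004, -0.992]]
slide [ 5.56   2.589 -0.683] rot [ 0.0031 -0.0957 -0.1421] 30.846723763017582
up .08: [ 0.27634683 -0.00707    -1.57593859]
```

drive_tool(deltas=[{"slide": [0.05, 0, -0.3], "delta_rot": [0, 0, 0], "hand": 0}, {"slide": [0.07, 0, -0.4], "delta_rot": [0, 0, 0], "hand": 0}, {"slide": [0.09, 0, -0.5], "delta_rot": [0, 0, 0], "hand": 0}, {"slide": [0.09, 0, -0.5], "delta_rot": [0, 0, 0], "hand": 0}, {"slide": [0, 0, 0], "delta_rot": [0, 0, 0], "hand": 0}])

```text
time_s: 20.2
eef_pos: [0.4733, -0.2534, 0.0722]
eef_rot: [-0.058, 0.741, 0.666, 0.063]
wrist_force: [-0.1, -0.2, -1.0]
opening: 0.218
```

```bash
python3 - <<'E'
from plan import *
o=ctrl.get_obs();print(o["time_s"],o["eef_pos"].round(4),o["wrist_force"].round(2),o["torque"].round(2),o["opening"])
s=ctrl.camera("side");a=cv2.resize(s["frame"][200:340,260:360,::-1],(430,600),interpolation=1)
c=ctrl.camera("wrist");b=cv2.resize(c["frame"][180:420,200:370,::-1],(425,600))
cv2.imwrite("pics/i1.png",cv2.resize(np.hstack([a,b]),(800,561)))
R,T=toolfor(Rfin,VS-.17*d);t,r,a=delta(o,R,T);print("slide",t.round(3),"rot",r.round(4),a)
E
```

```text
20.2 [ 0.4733 -0.2534  0.0722] [-0.11 -0.24 -0.96] [-0.16  0.04 -0.03] 0.21780896890044182
slide [2.249 4.036 0.517] rot [ 0.0037 -0.0947 -0.1421] 30.743885266968363
```

View pics/i1.png

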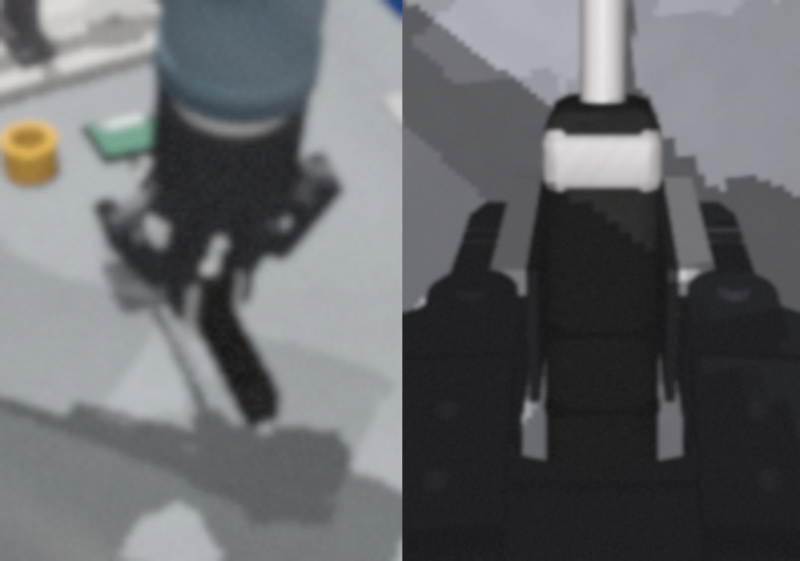

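drive_tool(deltas=[{"slide": [0, 0.8, -0.4], "delta_rot": [0, 0, 0], "hand": 0}, {"slide": [0, 0.6, 0], "delta_rot": [0.001, -0.0237, -0.0355], "hand": 0}, {"slide": [0, 0.6, 0], "delta_rot": [0.001, -0.0237, -0.0355], "hand": 0}, {"slide": [0, 0.6, 0], "delta_rot": [0.001, -0.0237, -0.0355], "hand": 0}, {"slide": [0, 0.6, 0], "delta_rot": [0.001, -0.0237, -0.0355], "hand": 0}])

```text
time_s: 20.92
eef_pos: [0.6303, -0.2519, 0.0878]
eef_rot: [0.049, 0.575, 0.816, -0.04]
wrist_force: [-0.3, 0.5, -1.1]
opening: 0.213
```

```bash
python3 - <<'E'
from plan import *
o=ctrl.get_obs();print(o["time_s"],o["eef_pos"].round(4),o["wrist_force"].round(2),o["q"].round(2))
R,T=toolfor(Rfin,VS-.17*d);t,r,a=delta(o,R,T);print("slide",t.round(3),"rot",r.round(4),a)
E
```

```text
20.925 [ 0.6303 -0.2519  0.0878] [-0.3   0.5  -1.07] [-0.51  0.48  1.49 -0.1   1.09 -0.81]
slide [1.399 1.671 0.257] rot [-0.0016 -0.0014  0.0012] 0.43219629757241795
```

drive_tool(deltas=[{"slide": [0.46, 0.56, 0.04], "delta_rot": [-0.0016, -0.0014, 0.0012], "hand": 0}, {"slide": [0.46, 0.56, 0.04], "delta_rot": [0, 0, 0], "hand": 0}, {"slide": [0.46, 0.55, 0.04], "delta_rot": [0, 0, 0], "hand": 0}, {"slide": [0, 0, 0], "delta_rot": [0, 0, 0], "hand": 0}, {"slide": [0, 0, 0], "delta_rot": [0, 0, 0], "hand": 0}])

```text
time_s: 21.55
eef_pos: [0.6856, -0.1609, 0.0731]
eef_rot: [0.051, 0.577, 0.814, -0.039]
wrist_force: [-0.7, 0.7, -1.3]
opening: 0.216
```

```bash
python3 - <<'E'
from plan import *
o=ctrl.get_obs();print(o["time_s"],o["eef_pos"].round(4),o["wrist_force"].round(2),o["opening"])
R,T=toolfor(Rfin,VS);t,r,a=delta(o,R,T);print("slide",t.round(3),"rot",r.round(4),a)
Rg_,Pg_=glassnow(o);print("glass",Pg_.round(4))
D={}
for n in("side","top","wrist"):
    D[n]=ctrl.camera(n);print(n,proj(D[n],Pg_).round(1))
pickle.dump((D,o),open("j.pkl","wb"))
cv2.imwrite("pics/j1.png",D["side"]["frame"][:,:,::-1]);cv2.imwrite("pics/j2.png",cv2.resize(D["top"]["frame"][100:260,180:400,::-1],(792,576)));cv2.imwrite("pics/j3.png",D["wrist"]["frame"][:,:,::-1])
E
```

```text
21.55 [ 0.6856 -0.1609  0.0731] [-0.67  0.75 -1.34] 0.2159910143625174
slide [ 3.404e+00  2.000e-03 -2.870e-01] rot [-0.0001 -0.0005 -0.001 ] 0.19534867247107687
glass [ 0.6377 -0.0219  0.0708]
side [[326.7 212.7]]
top [[277.8 164.2]]
wrist [[ 284.2 -122.1]]
```

View pics/j1.png

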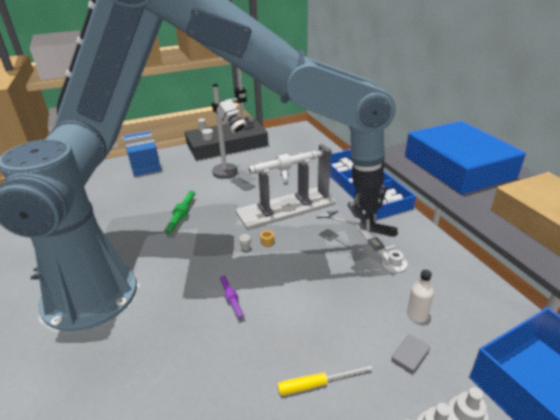

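View pics/j2.png

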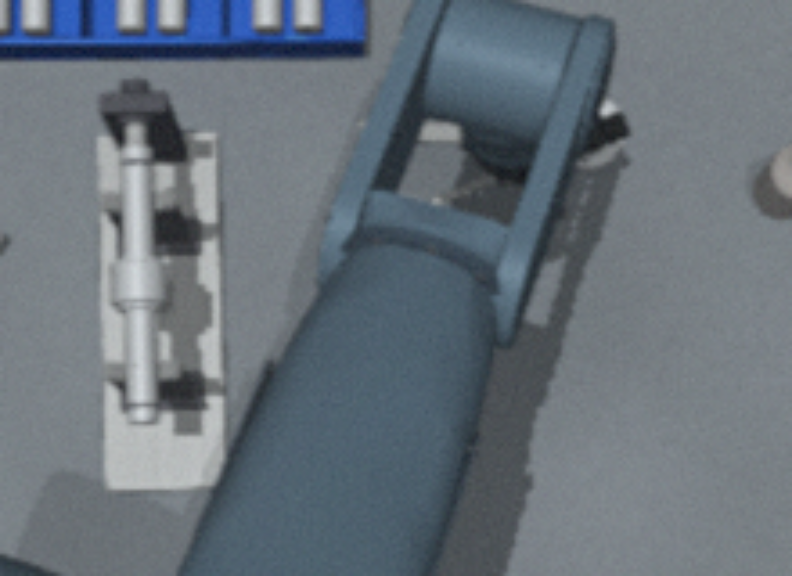

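View pics/j3.png

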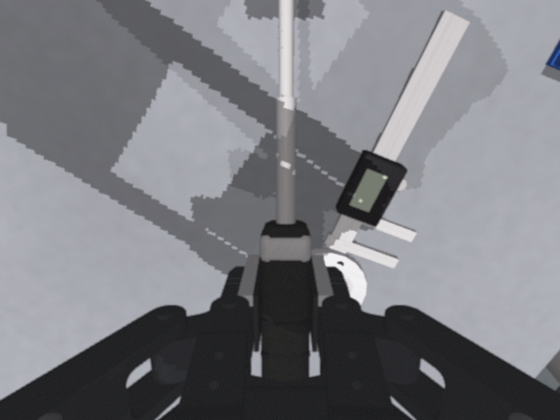

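Side view: mirror held, head nearly edge-on at (326,213), where predicted. Zooming to check.

```bash
python3 - <<'E'
from plan import *
D,o=pickle.load(open("j.pkl","rb"));s=D["side"]
R,P=glassnow(o);x0,y0=290,170
im=cv2.resize(s["frame"][y0:y0+75,x0:x0+100,::-1],None,fx=8,fy=8,interpolation=1)
im2=im.copy()
C=np.array([[.025,.022,0],[.025,-.022,0],[-.025,-.022,0],[-.025,.022,0]])@R.T+P
q=((proj(s,C)-[x0,y0]+.5)*8).astype(int);print(q.tolist())
for k in q: cv2.circle(im2,tuple(int(v) for v in k),4,(0,0,255),1)
cv2.imwrite("pics/j4.png",im2)
E
```

```text
[[207, 371], [292, 322], [389, 319], [303, 370]]
```

View pics/j4.png

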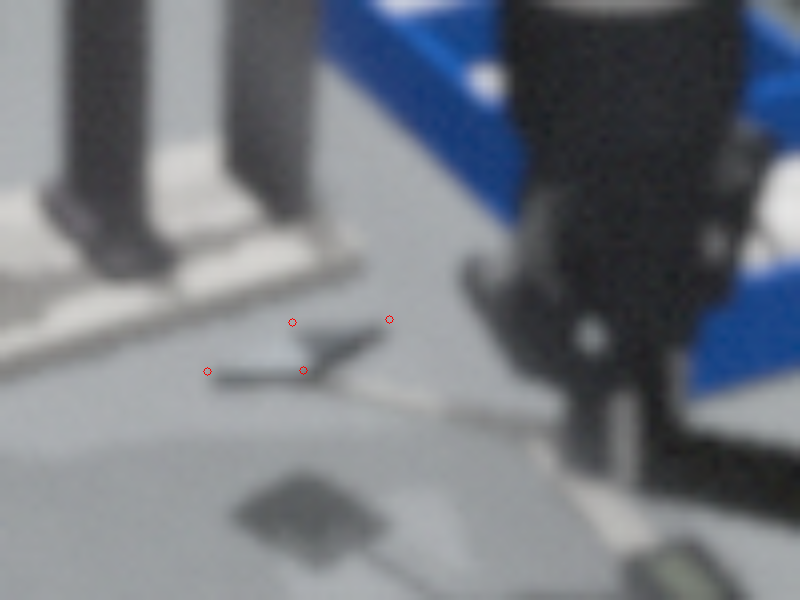

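drive_tool(deltas=[{"slide": [0.6, 0, -0.05], "delta_rot": [0, 0, -0.001], "hand": 0}, {"slide": [0.6, 0, -0.05], "delta_rot": [0, 0, 0], "hand": 0}, {"slide": [0.6, 0, -0.05], "delta_rot": [0, 0, 0], "hand": 0}, {"slide": [0.6, 0, -0.05], "delta_rot": [0, 0, 0], "hand": 0}, {"slide": [0.4, 0, -0.03], "delta_rot": [0, 0, 0], "hand": 0}])

```text
time_s: 22.32
eef_pos: [0.6395, -0.0283, 0.0682]
eef_rot: [0.052, 0.577, 0.814, -0.038]
wrist_force: [-0.8, -0.1, -2.0]
opening: 0.22
```

```bash
python3 - <<'E'
from plan import *
o=ctrl.get_obs();print(o["time_s"],o["eef_pos"].round(4),o["wrist_force"].round(2),o["opening"])
R,T=toolfor(Rfin,VS+[0,0,.001]);t,r,a=delta(o,R,T);print("slide",t.round(3),"rot",r.round(4),a)
s=ctrl.camera("side");t_=ctrl.camera("top");w=ctrl.camera("wrist")
a=cv2.resize(s["frame"][120:240,220:400,::-1],(600,400),interpolation=1)
b=cv2.resize(w["frame"][:,:,::-1],(533,400))
cv2.imwrite("pics/k1.png",cv2.resize(np.hstack([a,b]),(800,283)));cv2.imwrite("pics/k2.png",a)
E
```

```text
22.325 [ 0.6395 -0.0283  0.0682] [-0.78 -0.1  -1.97] 0.22029671063179493
slide [ 0.605 -0.003 -0.045] rot [ 0.0007 -0.     -0.0004] 0.13788801216540228
```

View pics/k1.png

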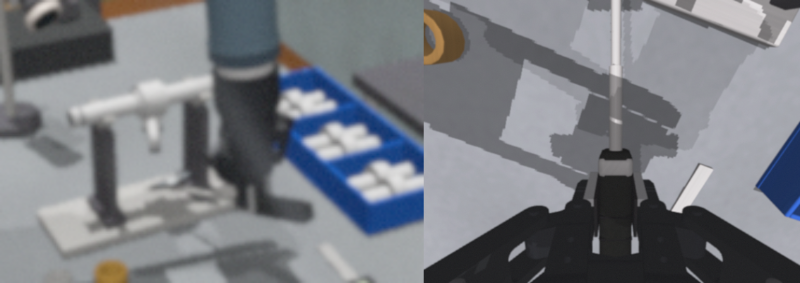

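View pics/k2.png

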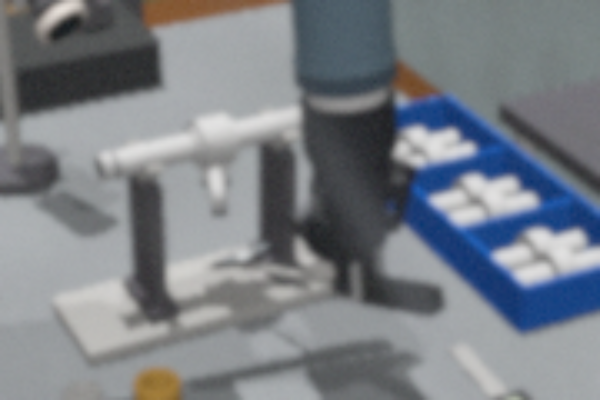

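Clear of the stand. Advance the last 30 mm.

drive_tool(deltas=[{"slide": [0.2, 0, -0.015], "delta_rot": [0.0007, 0, 0], "hand": 0}, {"slide": [0.2, 0, -0.015], "delta_rot": [0, 0, 0], "hand": 0}, {"slide": [0.2, 0, -0.015], "delta_rot": [0, 0, 0], "hand": 0}, {"slide": [0, 0, 0], "delta_rot": [0, 0, 0], "hand": 0}, {"slide": [0, 0, 0], "delta_rot": [0, 0, 0], "hand": 0}])

```text
time_s: 23.1
eef_pos: [0.6302, -0.0004, 0.0665]
eef_rot: [0.052, 0.576, 0.815, -0.039]
wrist_force: [0.8, 0.8, -1.0]
opening: 0.219
```

```bash
python3 - <<'E'
from plan import *
o=ctrl.get_obs();print(o["time_s"],o["eef_pos"].round(4),o["wrist_force"].round(2),o["opening"])
R,T=toolfor(Rfin,VS+[0,0,.001]);t,r,a=delta(o,R,T);print("slide",t.round(3),"rot",r.round(4),a)
D={n:ctrl.camera(n) for n in("side","top","wrist")};pickle.dump((D,o),open("l.pkl","wb"))
s=D["side"];R,P=glassnow(o);x0,y0=240,140
im2=cv2.resize(s["frame"][y0:y0+75,x0:x0+100,::-1],None,fx=8,fy=8,interpolation=1)
C=np.array([[.025,.022,0],[.025,-.022,0],[-.025,-.022,0],[-.025,.022,0]])@R.T+P
for k in (proj(s,C)-[x0,y0]+.5)*8: cv2.circle(im2,tuple(int(v) for v in k),4,(0,0,255),1)
cv2.imwrite("pics/l1.png",im2);cv2.imwrite("pics/l2.png",D["wrist"]["frame"][:,:,::-1]);cv2.imwrite("pics/l3.png",cv2.resize(D["top"]["frame"][90:250,60:280,::-1],(792,576)))
E
```

```text
23.1 [ 6.302e-01 -4.000e-04  6.650e-02] [ 0.77  0.84 -1.  ] 0.21901986409460114
slide [ 0.017 -0.013 -0.003] rot [ 0.      0.0001 -0.0001] 0.023302649738291176
```

View pics/l1.png

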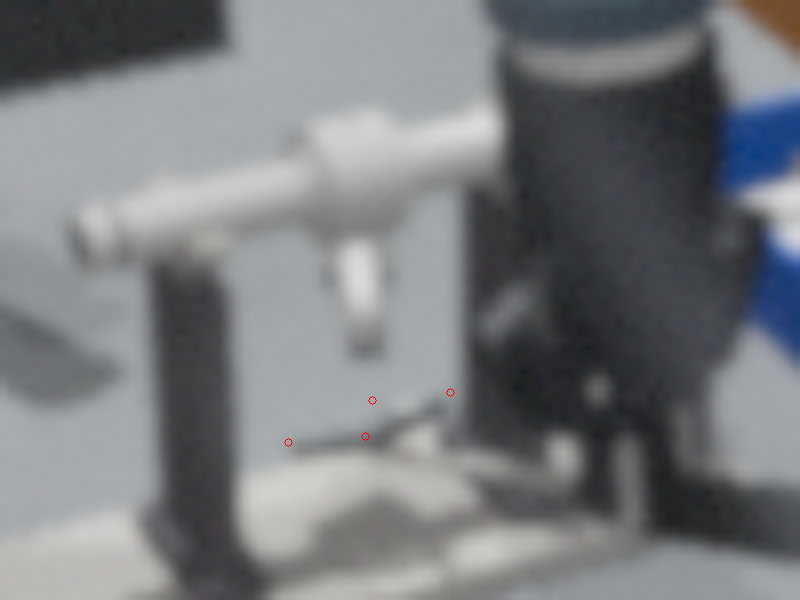

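View pics/l2.png

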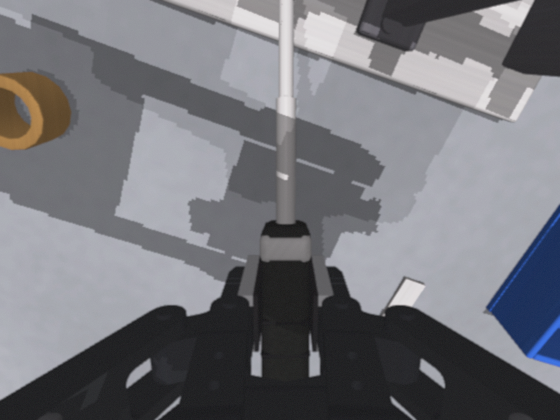

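View pics/l3.png

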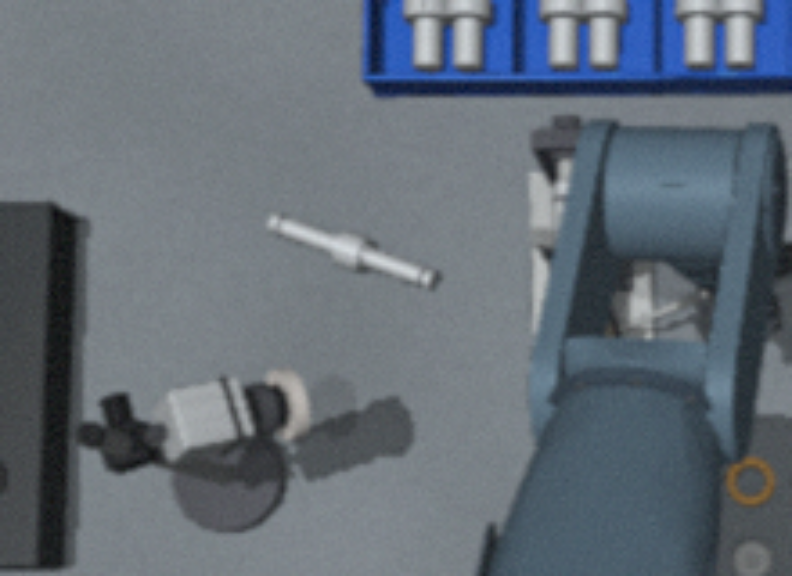

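```bash
python3 - <<'E'
from plan import *
d0=pickle.load(open("a.pkl","rb"));s=d0["side"];t=d0["top"]
y=.03;c,sn=np.cos(y),np.sin(y);O=np.array([.581,.139,0])
W=lambda p:O+np.array(p)@np.array([[c,sn,0],[-sn,c,0],[0,0,1]])
pts={"plateNL":(-.145,.05,.015),"plateNR":(-.145,-.05,.015),"plateFR":(.155,-.05,.015),"plateFL":(.155,.05,.015),"stopTopNR":(.129,-.02,.183),"collarbot":(0,0,.143),"shaftEndSeated":(-.105,0,.165),"lens":None}
L=VS+d*.205+[0,0,.143]
for k,p in pts.items():
    X=L if p is None else W(p)
    a=proj(s,X)[0];b=proj(t,X)[0]
    print(k,"side b3:",((a-[200,80]+.5)*4).round(0),"l1:",((a-[240,140]+.5)*8).round(0),"top b1:",((b-[75,110]+.5)*4).round(0))
E
```

```text
plateNL side b3: [147. 517.] l1: [-26. 554.] top b1: [537. 505.]
plateNR side b3: [193. 586.] l1: [ 66. 693.] top b1: [672. 500.]
plateFR side b3: [549. 484.] l1: [778. 489.] top b1: [661. 105.]
plateFL side b3: [487. 426.] l1: [654. 371.] top b1: [529. 110.]
stopTopNR side b3: [509. 284.] l1: [698.  87.] top b1: [598.  82.]
collarbot side b3: [341. 358.] l1: [362. 236.] top b1: [580. 280.]
shaftEndSeated side b3: [206. 363.] l1: [ 92. 247.] top b1: [579. 428.]
lens side b3: [163. 199.] l1: [  6. -83.] top b1: [274. 369.]
```

```bash
python3 - <<'E'
from plan import *
D,o=pickle.load(open("l.pkl","rb"));s=D["side"];R,P=glassnow(o)
x0,y0,f=268,180,20
im=cv2.resize(s["frame"][y0:y0+25,x0:x0+38,::-1],None,fx=f,fy=f,interpolation=2)
for dz,col in((0,(0,0,255)),(-.005,(0,200,0))):
    C=np.array([[.025,.022,dz],[.025,-.022,dz],[-.025,-.022,dz],[-.025,.022,dz]])@R.T+P
    for k in (proj(s,C)-[x0,y0]+.5)*f+[0,15]: cv2.circle(im,tuple(int(v) for v in k),4,col,1)
cv2.imwrite("pics/l4.png",im)
cam=-s["R"].T@s["t"];v=cam-P;v/=np.linalg.norm(v);print("grazing angle deg",np.degrees(np.arcsin(v@R[:,2])))
refl=2*(v@R[:,2])*R[:,2]-v;print(refl)
E
```

```text
grazing angle deg 10.383452953867844
[ 0.27309155  0.93873294 -0.21024147]
```

View pics/l4.png

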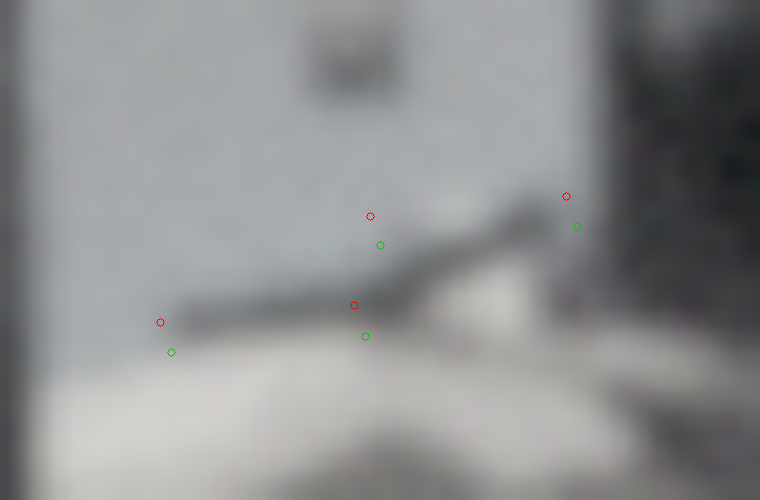

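```bash
python3 - <<'E'
from bench import ctrl
o=ctrl.get_obs();print(o["time_s"],o["eef_pos"].round(4),o["dq"].round(4),o["opening"]);print(ctrl.hand_in())
E
```

```text
23.25 [ 6.302e-01 -6.000e-04  6.650e-02] [0.0003 0.0003 0.0014 0.0011 0.0004 0.0005] 0.21408144724919223
the job is handed in; nothing more can be done
None
```

I handed the job in at 23.3 s with the shaft seated against the stop screw and the mirror held still under the collar. I could not look through the inspection camera, so the reflection itself is worked out, not seen.

- **Shaft:** I pushed it about 20 mm. The force then rose from about 4 N while sliding to 16 N with no further movement, and the top view showed the end on the screw. The fingers touched high on the end face, with about 9 N of upward force. I saw no sign of rolling, but I never viewed the oil hole directly.
- **Mirror:** It is gripped across the width about 29 mm ahead of its origin. I measured the head angle at 10.1°, using the glass corners and the reflection of the fingertips. From that I tilted the grip so the glass faces 27.5° from vertical towards the camera.
- **Last checks:** The arm was still, with only about 1 N on the wrist (the mirror's weight). By calculation the glass centre is within about 1 mm of the viewspot and the angle within 0.1° of target. The head's outline in the side view fits this to about 1 pixel, or roughly 2°.
- **Disagreements:**
  - The fingertips were about 20 mm behind the stated TCP, shown by two cameras and by a 9 N touch on the bench before the grasp; I allowed for this.
  - The camera calibrations differed by up to about 5 mm.
  - The ring light appeared about 5 mm farther out than the stated lens position.

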